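Lock a globe spindle in its stand foot with the mallet and set it on the turntable

TASK

Put the globe stand together for painting: take the plain spindle (not the one with the saucer) from the wooden rack, stand its tapered shank lightly in the socket of the stand foot and let go, then drive it down with light taps of the palm mallet until its collar is down on the boss and the taper is locked. Stand the mallet back upright on the table, then carry the stand by its spindle onto the turntable, with its whole foot on the plate, and set it down gently. Leave the other spindle in the rack and the painter's things where they are.

Things in the scene. Friction and masses are not known exactly. Their poses are not given: they have to be found in the camera images.
- spindle_grip (a point): The plain spindle: bright turned steel, 103 mm long, 0.22 kg, upright in one of the rack's two holes, its collar resting on the rack. From the tip up: tapered shank 42 mm, collar 6 mm, cylindrical body 22 mm across and 46 mm long, stub 19 mm across and 9 mm long. This point is on the axis at mid-body, 72 mm above the tip, 31 mm below the top; z up the axis
- spindle_collar (a point): on the plain spindle's axis at the underside of its collar, 42 mm above the tip, 30 mm below the grip point; z up the axis. The collar is 33 mm across; the shank below it is 20 mm thick here and 15.6 mm at the tip (3 degrees a side)
- spindle_top (a point): middle of the plain spindle's flat top, which takes the taps; 61 mm above the collar's underside; z up
- saucer_top (a point): middle of the top of the other spindle, which stands in the other hole of the rack and stays there: broad saucer head 56 mm across, 41 mm above its collar's underside; its shank is too thick for this foot
- spindle_rack: wooden rack that holds both spindles, fixed: block 62 (x) x 140 (y) x 46 (z) mm with two holes 75 mm apart along its y, 23.5 mm wide; origin under its middle
- stand_foot: the stand's dark cast foot, loose, about 0.66 kg: round base 84 mm across with a boss 41 mm across that rises to 58 mm and is bored from above with the tapered socket; origin under its middle, z up
- socket_mouth (a point): centre of the socket's mouth on the boss's flat top, 58 mm above the foot's underside; bore 19.2 mm across here, narrowing 3 degrees a side, 46 mm deep. Set in lightly, the shank stands by itself, collar 3 to 8 mm above the boss; taps rising from 10 to about 20 N bring it down by degrees, then it goes solid. Over 60 N bruises it. Set lightly, it may drop the foot when lifted; home, it holds
- mallet_grip (a point): palm mallet standing upright on its face on the table, 131 mm high, 0.22 kg: wooden head 51 mm across up to 50 mm, with a white face below and a turned handle 26 mm across above it on the same axis, ending in a bulb 31 mm across. This point is on the axis in the handle, 90 mm above the face; z up
- mallet_face (a point): centre of the mallet's flat striking face, 46 mm across, on its underside, 90 mm below the grip point; z up the axis
- turntable_top (a point): centre of the painter's turntable's flat plate, 146 mm across, its top 30 mm above the table; the turntable stands still
- tube_a: a crushed paint tube, 32x92x17 mm, lying between the mallet and the jars (bystander); origin under its middle
- tube_b: a crushed paint tube, 35x85x18 mm, lying behind the rack (bystander); origin under its middle
- ink_pot: a round glass ink pot, 52 mm wide, 40 mm high, at the back on the right (bystander); origin under its middle
- small_jar: a small lidded glass jar, 36 mm wide, 48 mm high, at the back on the right (bystander); origin under its middle
- eraser: an eraser, 18x38x11 mm, lying between the robot and the mallet (bystander); origin under its middle
Not all that is in view belongs to the job. Leave any blue look-alike of the part that bears mallet_grip alone.

How it is judged:
By the outcome, as a careful person would: the job done as asked, in the order asked, and still so for the second after the job is handed in, with the robot touching nothing.
It also fails if it takes over 70 s, if anything falls off the work surface, if the arm or the gripper's body presses on something with over 40 N, if the wrist force passes 120 N, or if a joint passes its speed limit or range.

ROBOT

A 6-joint arm with a two-finger parallel gripper is mounted at the origin on the work surface; the furniture and walls round the work are solid. World frame = base frame: x ahead of the robot, y to its left, z up, the work surface at z = 0. Lengths are in m, angles in degrees, forces in N, time in s.
With the tool pointing down it reaches from about 0.3 to 0.875 m from the base axis. Payload 6.4 kg.
Tool frame: the origin (TCP) lies on the centre line of the jaws, within the pads' length; the fingertips stand 14 mm ahead of it and the grasp point (between the pads) lies 5 mm behind it; z points along the fingers, y is the direction in which the jaws open and shut (so a half turn about z gives the same grasp; the last joint's range is limited). The gripper opens to 85 mm and grips with 20 to 120 N. Pads are 22 mm wide; open, the fingers measure 114 mm over their backs; the gripper's body (76 mm by 85 mm) begins 54 mm behind the grasp point. The pads swing forward as they close: fully open they stand 13 mm farther back than shut.
Start: joints at [-77.653, 10.359, 92.074, -0, 77.567, -11.82], TCP at [0.235, -0.525, 0.245] pointing down, gripper open.
Joint ranges: [-171.53, 171.53], [-51.25, 118.39], [17.06, 147.69], [-65.23, 245.23], [0, 150.52], [-178.68, 178.68]. Speed limits (degrees/s): [147.25, 147.25, 172.46, 180, 180, 180].

INTERFACE

Orientations are given as [roll, pitch, yaw] about the fixed x, y, z axes, in that order (R = Rz(yaw) Ry(pitch) Rx(roll)).
In Python, from plant import robot gives the robot as it stands.
- The arm moves only by the tool carry_out, never from a script. Its argument "rows" is a list of rows, each a list of 4 numbers: the shift along the tool's x, y, z in mm, then the turn about the tool's z in degrees. A call has 1 to 12 rows; each row shifts and turns the pose as measured when the row begins, along the tool's axes as they then stand; what a row does not reach is not made up. A row lasts 1/12 s, in which the tool goes at most 41.7 mm and 7.16 degrees, less where a joint would pass 70% of its speed; a pose out of reach is approached as far as the arm can. A call with a gripper value outside its range is refused whole. "claw" is the opening in per cent of the stroke, from 0 (shut) to 100 (fully open), set as the call begins (left out, the last holds). The fingers move at their own pace and stop on an object; "squeeze" is the grip in N (left out, the last holds). Time passes only in rows, so rows that do not move let the fingers close. It gives the time, the measured TCP pose, the force and the opening at its end, in the units of the state.
- robot.read_state(): the state, without advancing time (a new reading comes with each control period).
- robot.camera(name): name is "side" or "top"; returns the picture (420x560x3 uint8, blue, green, red); there is no depth.
- robot.camera_info(name): a dict with "K" (3x3 intrinsics, pixels), "dist" ([k1, k2, p1, p2, k3] as OpenCV has them; the pictures are not rectified), "world_to_cam" (4x4, takes a point from world to camera coordinates). Camera axes: x right, y up, looking along -z (the intrinsics and any distortion apply to the point x, -y, -z); pixel columns grow to the right and rows downward; lengths in m; the calibration is good to about 2 mm. A picture is of the moment at which its call begins. camera_info takes no time and is no camera call.
- robot.sign_off(): hands the job in, once; it reports no verdict.
Trained networks look in the newest picture that a camera, given by its name, has taken for a name from the list of things; names that differ only in an ending like _2 or _b are one class to them, and where a whole thing is asked for, a point or a joint stands for the part that bears it (a point fixed in the world has none). Each returns a list of dicts, best first, with "score" (0 to 1); they miss things now and then, are a little off and sometimes report something else, mostly with a low value. They report only what shows in the picture. A call takes as long as a camera call. They do not tell look-alikes from the thing itself.
- robot.look_for(camera, target): "position" ([x, y, z] in m, in the coordinates of the camera as it stood for that picture, good to about 4 mm: the middle of the surface that is visible of it).
- robot.tip_of(camera, target): "position" ([x, y, z] in m, in the coordinates of the camera as it stood for that picture, good to about 4 mm: a listed point, or the origin of a listed thing).
The state is a dict: "clock": time; "joint_pos": joint angles; "dq": joint speeds; "effort": joint torques, N m; "tool_pos": TCP position; "orientation": TCP orientation; "force": force on the tool from outside, world axes, zero at the start; "torque": the same for the moment, N m; "width": finger opening in m.
Only numpy, scipy, OpenCV 4.12 (cv2) and the standard library are available. Lean on these libraries where they do the work, as an engineer would, in place of code of your own. Each camera call takes 0.05 s, during which the arm holds its last target.

## Working session

There is one attempt and no reset: what is moved stays moved. The work goes in short steps, Python scripts to look and compute and a tool call to move; the robot and the scene stay as the last step left them, time stands still between calls to the robot, and variables do not carry over. Pictures are saved under pics/ and viewed, and the job is handed in when it is done.

Besides the shell and the picture viewer there is one more tool, called after ">>>" as a command line: name --pt "numbers of a row" for each row, then --argument value for the rest. carry_out: Moves the arm, as the interface text tells. Its arguments: {"type":"object","properties":{"rows":{"type":"array"},"claw":{"type":"number"},"squeeze":{"type":"number"}},"required":["rows"]}

```bash
ls; mkdir -p pics; python3 - <<'E'
from plant import robot
import cv2,json
print(robot.read_state())
for n in("side","top"):
    cv2.imwrite(f"pics/{n}0.png",robot.camera(n)); i=robot.camera_info(n); print(n,i)
E
```

```text
pics
{'clock': 0.0, 'joint_pos': array([-7.76517875e+01,  1.04013162e+01,  9.21329581e+01, -3.69049052e-04,
        7.75673337e+01, -1.18206681e+01]), 'dq': array([-0.00054514, -0.03231407,  0.04623563, -0.033193  ,  0.01622803,
        0.02576919]), 'effort': array([-1.36330498e-03, -4.44872725e+01, -3.51343131e+01, -3.29919594e-04,
        9.14947770e-03,  3.46860546e-06]), 'tool_pos': array([ 0.2353125 , -0.52405613,  0.24437882]), 'orientation': array([-1.79900473e+02, -2.04616820e-02,  2.41689426e+01]), 'force': array([ 0.8675009 , -0.21503779,  0.13165724]), 'torque': array([-0.02117476, -0.03018556, -0.0167848 ]), 'width': 0.0854993873936742}
side {'K': array([[451.58562501,   0.        , 275.78620644],
       [  0.        , 451.58562501, 211.10226757],
       [  0.        ,   0.        ,   1.        ]]), 'dist': array([-0.01569705,  0.        ,  0.        ,  0.        ,  0.        ]), 'world_to_cam': array([[ 0.99865866, -0.04948635, -0.01523076, -0.53957521],
       [ 0.0429825 ,  0.6283426 ,  0.7767484 , -0.08123463],
       [-0.02886831, -0.77636117,  0.62962683, -1.21055207],
       [ 0.        ,  0.        ,  0.        ,  1.        ]])}
top {'K': array([[472.34372179,   0.        , 276.74883856],
       [  0.        , 472.34372179, 213.24809761],
       [  0.        ,   0.        ,   1.        ]]), 'dist': array([-0.12041364,  0.        ,  0.        ,  0.        ,  0.        ]), 'world_to_cam': array([[-0.02325143, -0.99948276, -0.0222166 ,  0.02038889],
       [ 0.99377417, -0.02552924,  0.10844889, -0.53593065],
       [-0.10895997, -0.01955669,  0.99385374, -1.06213483],
       [ 0.        ,  0.        ,  0.        ,  1.        ]])}
```

View pics/side0.png

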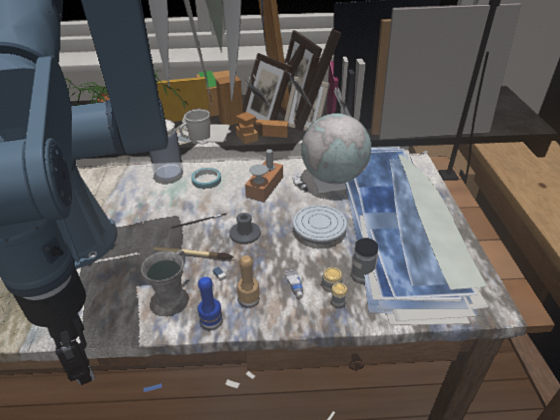

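View pics/top0.png

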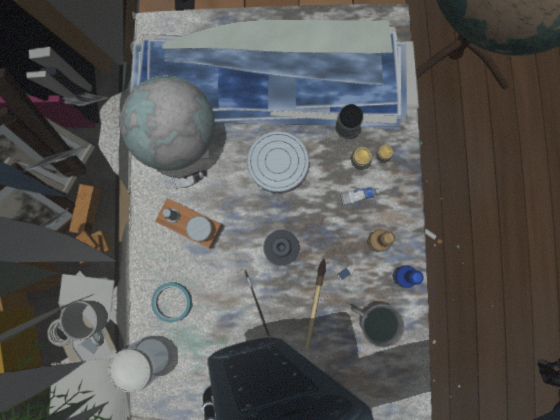

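```bash
cat > h.py <<'E'
from plant import robot
import numpy as np, cv2
INFO={n:robot.camera_info(n) for n in("side","top")}
def c2w(n,p):
    T=np.linalg.inv(INFO[n]["world_to_cam"]); return (T@np.r_[p,1])[:3]
def proj(n,P):
    i=INFO[n]; c=(i["world_to_cam"]@np.r_[P,1])[:3]; c=c*[1,-1,-1]
    return cv2.projectPoints(c.reshape(1,1,3),np.zeros(3),np.zeros(3),i["K"],i["dist"])[0].ravel()
def unproj(n,uv,z):
    i=INFO[n]; u=cv2.undistortPoints(np.array(uv,float).reshape(1,1,2),i["K"],i["dist"]).ravel()
    T=np.linalg.inv(i["world_to_cam"]); d=T[:3,:3]@np.array([u[0],-u[1],-1]); o=T[:3,3]
    return o+d*(z-o[2])/d[2]
def tri(obs):
    A=[];b=[]
    for n,uv in obs:
        o=np.linalg.inv(INFO[n]["world_to_cam"])[:3,3]; d=unproj(n,uv,0)-o; d/=np.linalg.norm(d)
        M=np.eye(3)-np.outer(d,d); A.append(M); b.append(M@o)
    return np.linalg.lstsq(np.vstack(A),np.hstack(b),rcond=None)[0]
E
python3 - <<'E'
from h import *
for n in("side","top"):
    for t in ["spindle_top","spindle_grip","spindle_collar","saucer_top","spindle_rack","socket_mouth","stand_foot","mallet_grip","mallet_face","turntable_top"]:
        for r in robot.tip_of(n,t)[:3]:
            w=c2w(n,r["position"]); print(n,t,round(r["score"],2),w.round(4),proj(n,w).round(0))
print(robot.read_state()["clock"])
E
```

```text
side spindle_top 0.72 [0.5327 0.2471 0.1071] [269. 151.]
side spindle_top 0.38 [0.535  0.2525 0.0526] [270. 165.]
side spindle_grip 0.61 [0.5317 0.2453 0.0744] [269. 160.]
side spindle_collar 0.48 [0.5368 0.2493 0.0502] [270. 166.]
side saucer_top 0.55 [0.4978 0.1818 0.0878] [258. 169.]
side spindle_rack 0.63 [0.5169 0.215  0.0027] [265. 186.]
side socket_mouth 0.8 [0.4542 0.0024 0.0635] [243. 215.]
side stand_foot 0.86 [ 0.456  -0.0017 -0.0056] [245. 236.]
side mallet_grip 0.94 [ 0.3793 -0.2821  0.0924] [205. 293.]
side mallet_grip 0.79 [ 0.4697 -0.2295  0.0909] [248. 273.]
side mallet_face 0.86 [ 0.3875 -0.2794 -0.0022] [214. 319.]
side mallet_face 0.75 [ 0.471  -0.2253 -0.0022] [251. 299.]
side mallet_face 0.15 [ 0.6654 -0.1951  0.002 ] [332. 284.]
side turntable_top 0.86 [0.6563 0.006  0.0333] [319. 220.]
top spindle_top 0.53 [0.5342 0.2485 0.1103] [165. 213.]
top spindle_grip 0.64 [0.5359 0.2499 0.0745] [168. 214.]
top spindle_collar 0.7 [0.5374 0.2459 0.0498] [172. 214.]
top saucer_top 0.87 [0.5012 0.1812 0.0876] [197. 228.]
top spindle_rack 0.96 [ 5.182e-01  2.170e-01 -3.000e-04] [189. 224.]
top spindle_rack 0.61 [0.5361 0.2456 0.0477] [173. 215.]
top socket_mouth 0.98 [ 4.609e-01 -2.000e-04  6.020e-02] [281. 245.]
top socket_mouth 0.19 [0.5365 0.2476 0.0729] [169. 214.]
top stand_foot 0.81 [0.4608 0.     0.0028] [281. 246.]
top mallet_grip 0.91 [ 0.4686 -0.2242  0.092 ] [384. 238.]
top mallet_grip 0.75 [ 0.3853 -0.2794  0.0864] [410. 276.]
top mallet_grip 0.52 [0.4603 0.001  0.0017] [280. 247.]
top mallet_face 0.86 [ 0.4641 -0.2275 -0.0015] [377. 242.]
top mallet_face 0.76 [ 0.3848 -0.2854 -0.0011] [403. 275.]
top turntable_top 0.79 [0.6627 0.0018 0.0328] [278. 159.]
1.1
```

```bash
python3 - <<'E'
from h import *
s=cv2.imread("pics/side0.png");t=cv2.imread("pics/top0.png")
def crop(im,x,y,w,h,f): return cv2.resize(im[y:y+h,x:x+w],None,fx=f,fy=f,interpolation=cv2.INTER_CUBIC)
a=crop(s,185,145,120,90,3.3);b=crop(t,150,190,160,90,2.5)
a=crop(s,180,140,130,100,3);b=crop(t,150,185,130,100,3)
c=crop(s,180,230,130,100,3);d=crop(t,300,215,130,100,3)
cv2.imwrite("pics/c0.png",np.vstack([np.hstack([a,b]),np.hstack([c,d])]))
E
```

```text
(no output)
```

View pics/c0.png

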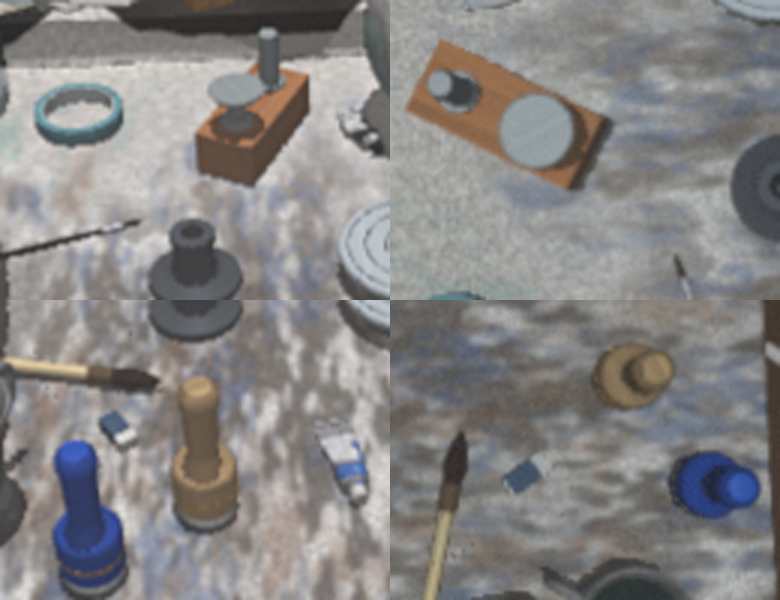

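```bash
python3 - <<'E'
from h import *
t=cv2.imread("pics/top0.png");s=cv2.imread("pics/side0.png")
print("globe",tri([("top",(168,123)),("side",(336,149))]))
def crop(im,x,y,w,h,f): return cv2.resize(im[y:y+h,x:x+w],None,fx=f,fy=f,interpolation=cv2.INTER_CUBIC)
def dr(im,n,P,r,col):
    for a in np.linspace(0,2*np.pi,40,endpoint=False):
        u=proj(n,np.array(P)+[r*np.cos(a),r*np.sin(a),0]); cv2.circle(im,(int(round(u[0]*4)),int(round(u[1]*4))),1,col,-1)
T=cv2.resize(t,None,fx=4,fy=4,interpolation=cv2.INTER_CUBIC);S=cv2.resize(s,None,fx=4,fy=4,interpolation=cv2.INTER_CUBIC)
items=[((.534,.248,.107),.0095),((.534,.248,.052),.0165),((.5005,.1815,.087),.028),((.4585,.0005,.058),.0205),((.4585,.0005,.058),.0096),((.4585,.0005,.0),.042),((.468,-.226,.05),.0255),((.468,-.226,.0),.023),((.468,-.226,.12),.0155),((.66,.003,.03),.073)]
for P,r in items:
    dr(T,"top",P,r,(0,255,0));dr(S,"side",P,r,(0,255,0))
def c(I,n,P,w=260,h=195):
    u=(proj(n,P)*4).astype(int); return I[u[1]-h//2:u[1]-h//2+h,u[0]-w//2:u[0]-w//2+w]
ps=[(.525,.225,.08),(.4585,0,.03),(.468,-.226,.06)]
cv2.imwrite("pics/c1.png",np.vstack([np.hstack([c(T,"top",p) for p in ps]),np.hstack([c(S,"side",p,260,260) for p in ps])]))
E
```

```text
globe [0.73543382 0.24322995 0.10710511]
```

View pics/c1.png

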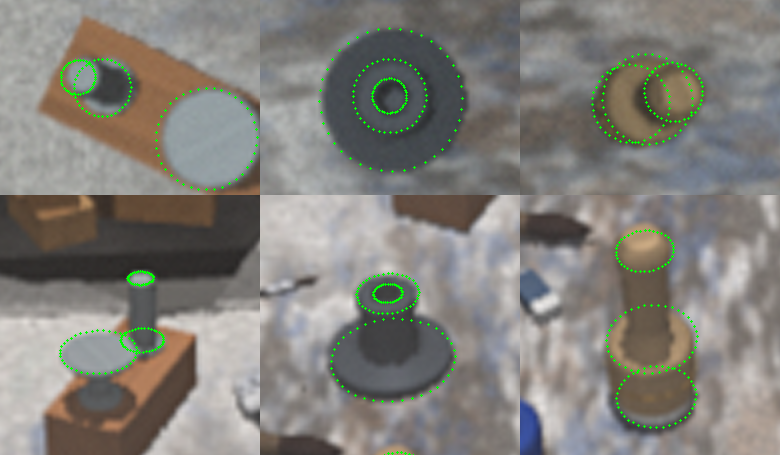

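```bash
cat >> h.py <<'E'
from scipy.spatial.transform import Rotation as Ro
def go(x,y,z,yaw=None):
    s=robot.read_state(); R=Ro.from_euler("xyz",s["orientation"],degrees=True).as_matrix()
    d=R.T@(np.array([x,y,z])-s["tool_pos"])*1000
    w=0 if yaw is None else -((yaw-s["orientation"][2]+180)%360-180)
    print("t",round(s["clock"],2),"pos",s["tool_pos"].round(4),"rpy",s["orientation"].round(2),"F",s["force"].round(1),"w",round(s["width"],4),"| delta",d.round(1),"turn",round(w,1),"rows",round(np.linalg.norm(d)/41.7,1))
E
```

>>> carry_out --pt "29.4 -29.1 0 0" --pt "29.4 -29.1 0 0" --pt "29.4 -29.1 0 0" --pt "29.4 -29.1 0 0" --pt "29.4 -29.1 0 0" --pt "29.4 -29.1 0 0" --pt "29.4 -29.1 0 0" --pt "29.4 -29.1 0 0" --pt "29.4 -29.1 0 0" --pt "29.4 -29.1 0 0" --pt "29.4 -29.1 0 0" --pt "29.4 -29.1 0 0" --claw 100 --squeeze 50

```text
clock: 2.1
tool_pos: [0.4146, -0.0617, 0.2445]
orientation: [179.6, -0.1, 23.3]
force: [0.4, 0.4, 1.2]
width: 0.0854
```

```bash
python3 -c "
from h import *
go(.534,.248,.2,63.3)"
```

```text
t 2.1 pos [ 0.4146 -0.0617  0.2445] rpy [ 1.7959e+02 -1.5000e-01  2.3270e+01] F [0.4 0.4 1.2] w 0.0854 | delta [ 232.  -237.7   43.4] turn -40.0 rows 8.0
```

>>> carry_out --pt "29 -29.6 0 0" --pt "29 -29.6 0 0" --pt "29 -29.6 0 0" --pt "29 -29.6 0 0" --pt "29 -29.6 0 0" --pt "29 -29.6 0 0" --pt "22 -22 0 0" --pt "14 -14 0 0" --pt "0 0 0 -7" --pt "0 0 0 -7" --pt "0 0 0 -7" --pt "0 0 0 -7"

```text
clock: 3.1
tool_pos: [0.5227, 0.2335, 0.2453]
orientation: [179.2, -0.3, 52.4]
force: [0.0, 1.6, -0.2]
width: 0.0856
```

>>> carry_out --pt "0 0 0 -7" --pt "0 0 0 -5" --pt "0 0 0 0"

```text
clock: 3.35
tool_pos: [0.5225, 0.2341, 0.245]
orientation: [179.2, -0.1, 65.1]
force: [0.5, -0.6, 0.6]
width: 0.0852
```

```bash
python3 -c "
from h import *
go(.534,.248,.14,63.3)"
```

```text
t 3.35 pos [0.5225 0.2341 0.245 ] rpy [ 1.7922e+02 -9.0000e-02  6.5130e+01] F [ 0.5 -0.6  0.6] w 0.0852 | delta [ 17.3   3.1 105.1] turn 1.8 rows 2.6
```

>>> carry_out --pt "8 1.5 25 1.5" --pt "8 1.5 25 0" --pt "2 0 25 0" --pt "0 0 20 0" --pt "0 0 10 0" --pt "0 0 0 0"

```text
clock: 3.85
tool_pos: [0.5376, 0.2497, 0.1394]
orientation: [178.9, -0.4, 62.6]
force: [-0.4, -0.4, 0.4]
width: 0.0855
```

```bash
python3 -c "
from h import *
go(.534,.248,.07,63.3)
a=robot.camera('side');b=robot.camera('top')
f=lambda I,u,w,h:cv2.resize(I[int(u[1])-h//2:int(u[1])+h//2,int(u[0])-w//2:int(u[0])+w//2],None,fx=4,fy=4)
P=[.534,.248,.1]
cv2.imwrite('pics/g1.png',np.hstack([f(a,proj('side',P),100,100),f(b,proj('top',P),100,100)]))"
```

```text
t 3.85 pos [0.5376 0.2497 0.1394] rpy [178.9   -0.4   62.57] F [-0.4 -0.4  0.4] w 0.0855 | delta [-3.6 -3.8 69.3] turn -0.7 rows 1.7
```

View pics/g1.png

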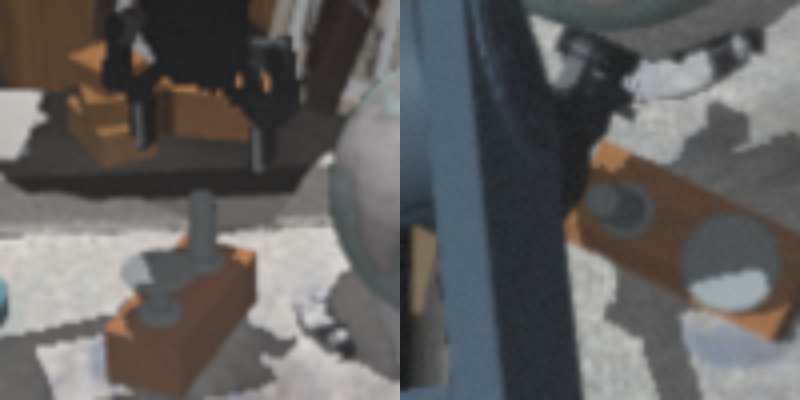

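>>> carry_out --pt "-3.6 -3.8 15 -0.5" --pt "0 0 20 0" --pt "0 0 20 0" --pt "0 0 10 0" --pt "0 0 0 0"

```text
clock: 4.37
tool_pos: [0.5429, 0.25, 0.0855]
orientation: [178.0, -1.2, 62.9]
force: [-0.7, 0.0, -0.9]
width: 0.0853
```

```bash
python3 -c "
from h import *
go(.534,.248,.07,63.3)
a=robot.camera('side')
f=lambda I,u,w,h:cv2.resize(I[int(u[1])-h//2:int(u[1])+h//2,int(u[0])-w//2:int(u[0])+w//2],None,fx=5,fy=5)
P=[.534,.248,.1]
cv2.imwrite('pics/g2.png',f(a,proj('side',P),100,100))"
```

```text
t 4.37 pos [0.5429 0.25   0.0855] rpy [177.96  -1.19  62.95] F [-0.7  0.  -0.9] w 0.0853 | delta [-6.1 -7.6 15.2] turn -0.4 rows 0.4
```

View pics/g2.png

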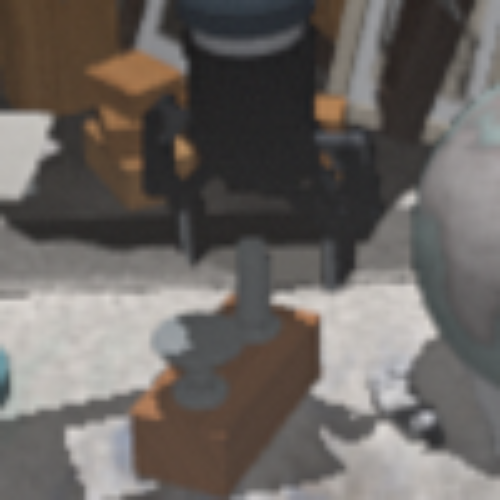

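>>> carry_out --pt "0 0 0 0" --pt "0 0 0 0" --pt "0 0 0 0" --pt "0 0 0 0"

```text
clock: 4.75
tool_pos: [0.5467, 0.251, 0.0921]
orientation: [177.6, -1.5, 62.9]
force: [0.8, -0.9, -0.3]
width: 0.0853
```

```bash
python3 -c "
from h import *
go(.534,.248,.07,63.3)
s=robot.read_state();print(s['joint_pos'],s['dq'])"
```

```text
t 4.75 pos [0.5467 0.251  0.0921] rpy [177.59  -1.52  62.93] F [ 0.8 -0.9 -0.3] w 0.0853 | delta [ -9.  -10.8  21.4] turn -0.4 rows 0.6
[13.5836808  22.18508398 96.58491706 -0.49717622 58.41122439 40.93404599] [-0.05078205 -1.00349905 -0.52383047  0.0076208   0.37455717  0.03113878]
```

```bash
python3 -c "
from h import *
for i in range(5):
  s=robot.read_state();print(s['clock'].round(3) if hasattr(s['clock'],'round') else s['clock'],s['tool_pos'].round(4),s['orientation'].round(2),s['joint_pos'].round(2));robot.camera('side')"
```

```text
4.75 [0.5467 0.251  0.0921] [177.59  -1.52  62.93] [13.58 22.19 96.58 -0.5  58.41 40.93]
4.8 [0.5468 0.251  0.0922] [177.57  -1.53  62.94] [13.58 22.18 96.58 -0.5  58.4  40.93]
4.85 [0.5466 0.2509 0.0919] [177.59  -1.51  62.93] [13.58 22.2  96.59 -0.5  58.4  40.93]
4.9 [0.5463 0.2509 0.0915] [177.62  -1.49  62.93] [13.58 22.22 96.61 -0.5  58.39 40.93]
4.95 [0.5461 0.2508 0.0912] [177.64  -1.47  62.93] [13.58 22.24 96.63 -0.5  58.39 40.93]
```

```bash
python3 -c "
from h import *
for i in range(10):
  robot.camera('side');s=robot.read_state();print(round(s['clock'],3),s['tool_pos'].round(4),s['orientation'].round(2),s['joint_pos'].round(2),s['effort'].round(1))"
```

```text
5.05 [0.5459 0.2507 0.0909] [177.67  -1.44  62.93] [13.58 22.26 96.64 -0.5  58.39 40.93] [ -0.  -49.7 -30.1  -0.   -0.2   0. ]
5.1 [0.5459 0.2507 0.0908] [177.67  -1.44  62.93] [13.58 22.27 96.64 -0.5  58.39 40.93] [  0.  -49.7 -30.   -0.   -0.2   0. ]
5.15 [0.5458 0.2507 0.0907] [177.68  -1.44  62.93] [13.58 22.27 96.64 -0.5  58.39 40.93] [  0.  -49.7 -30.   -0.   -0.2   0. ]
5.2 [0.5458 0.2507 0.0907] [177.68  -1.44  62.93] [13.58 22.27 96.64 -0.5  58.39 40.93] [  0.  -49.6 -30.   -0.   -0.2   0. ]
5.25 [0.5458 0.2507 0.0907] [177.68  -1.44  62.93] [13.58 22.28 96.64 -0.5  58.39 40.93] [  0.  -49.6 -30.   -0.   -0.2   0. ]
5.3 [0.5458 0.2507 0.0907] [177.68  -1.44  62.93] [13.58 22.27 96.64 -0.5  58.39 40.93] [  0.  -49.6 -29.9  -0.   -0.2   0. ]
5.35 [0.5459 0.2507 0.0907] [177.68  -1.44  62.93] [13.58 22.28 96.64 -0.5  58.39 40.93] [  0.  -49.6 -29.9  -0.   -0.2   0. ]
5.4 [0.5459 0.2508 0.0908] [177.67  -1.45  62.93] [13.58 22.27 96.64 -0.5  58.38 40.93] [  0.  -49.6 -29.9  -0.   -0.2  -0. ]
5.45 [0.5459 0.2508 0.0908] [177.67  -1.44  62.93] [13.58 22.27 96.64 -0.5  58.39 40.93] [  0.  -49.6 -29.9  -0.   -0.2   0. ]
5.5 [0.5459 0.2507 0.0908] [177.67  -1.44  62.93] [13.58 22.27 96.64 -0.5  58.39 40.93] [  0.  -49.6 -29.9  -0.   -0.2   0. ]
```

>>> carry_out --pt "0 0 -40 0"

```text
clock: 5.58
tool_pos: [0.5386, 0.249, 0.1227]
orientation: [178.3, -0.9, 62.9]
force: [-1.2, -0.2, -0.8]
width: 0.0855
```

```bash
cat >> h.py <<'E'
def settle(k=4,v=True):
    for i in range(k):
        robot.camera('side')
        if v: s=robot.read_state();print(round(s['clock'],3),s['tool_pos'].round(4),s['orientation'].round(2),s['force'].round(1))
E
python3 -c "
from h import *
settle(8);go(.534,.248,.14,63.3)"
```

```text
5.633 [0.5448 0.251  0.1354] [177.61  -1.5   62.95] [4.9 2.1 5.3]
5.683 [0.547  0.2514 0.1356] [177.34  -1.73  62.95] [ 1.1 -0.   1.8]
5.733 [0.5462 0.2512 0.1339] [177.41  -1.66  62.95] [-0.3  0.6  0.1]
5.783 [0.545  0.2509 0.1322] [177.54  -1.55  62.94] [ 0.6 -0.1 -0.3]
5.833 [0.5441 0.2506 0.131 ] [177.64  -1.46  62.94] [ 0.3  0.4 -0.7]
5.883 [0.5436 0.2505 0.1303] [177.71  -1.41  62.93] [-0.2  0.3  0. ]
5.933 [0.5433 0.2504 0.1298] [177.74  -1.38  62.93] [0.2 0.3 0.1]
5.983 [0.5432 0.2504 0.1297] [177.76  -1.37  62.93] [0.2 0.1 0.6]
t 5.98 pos [0.5432 0.2504 0.1297] rpy [177.76  -1.37  62.93] F [0.2 0.1 0.6] w 0.0855 | delta [ -6.1  -6.7 -10.7] turn -0.4 rows 0.3
```

>>> carry_out --pt "0 0 -40 0" --pt "-6 -6.5 30 0"

```text
clock: 6.15
tool_pos: [0.5373, 0.2486, 0.1428]
orientation: [177.5, -1.6, 62.9]
force: [4.5, 1.8, 1.3]
width: 0.0855
```

```bash
python3 -c "
from h import *
settle(8,0);go(.534,.248,.14,63.3)"
```

```text
t 6.55 pos [0.529  0.2463 0.1312] rpy [178.43  -0.79  62.89] F [-0.3 -0.7  0.1] w 0.0856 | delta [ 3.9  4.  -8.6] turn -0.4 rows 0.2
```

Works: the tilt went from 2.7° to 1.75°. Repeat.

>>> carry_out --pt "0 0 -40 0" --pt "2 2 30 0"

```text
clock: 6.72
tool_pos: [0.5356, 0.2484, 0.1487]
orientation: [178.0, -1.2, 62.9]
force: [4.8, 1.5, 2.2]
width: 0.0856
```

```bash
python3 -c "
from h import *
settle(6,0);go(.534,.248,.14,63.3)"
```

```text
t 7.02 pos [0.5266 0.2458 0.1346] rpy [179.03  -0.27  62.86] F [ 0.6 -0.1  0.8] w 0.0853 | delta [ 5.3  5.7 -5.3] turn -0.4 rows 0.2
```

>>> carry_out --pt "0 0 -40 0" --pt "2 2 30 0"

```text
clock: 7.18
tool_pos: [0.5328, 0.2478, 0.1518]
orientation: [178.6, -0.6, 62.9]
force: [5.0, 1.7, 3.5]
width: 0.0852
```

```bash
python3 -c "
from h import *
settle(6,0);go(.534,.248,.105,63.3)"
```

```text
t 7.48 pos [0.5241 0.2454 0.1381] rpy [179.64   0.26  62.84] F [ 0.5  0.2 -0.1] w 0.0854 | delta [ 7.   7.4 33.1] turn -0.5 rows 0.8
```

>>> carry_out --pt "7 7.4 33 0"

```text
clock: 7.57
tool_pos: [0.5381, 0.2493, 0.1118]
orientation: [179.1, -0.2, 62.9]
force: [2.7, 0.6, 0.4]
width: 0.0853
```

```bash
python3 -c "
from h import *
settle(7,0);go(.534,.248,.07,63.3)"
```

```text
t 7.92 pos [0.5348 0.2482 0.1068] rpy [1.7954e+02 1.7000e-01 6.2850e+01] F [-0.2  0.2  0.5] w 0.0855 | delta [-0.5 -0.9 36.8] turn -0.5 rows 0.9
```

>>> carry_out --pt "0 -0.5 36 0"

```text
clock: 8.0
tool_pos: [0.5408, 0.25, 0.0789]
orientation: [178.9, -0.4, 62.9]
force: [2.3, 1.5, 0.4]
width: 0.0857
```

```bash
python3 -c "
from h import *
settle(6,0);go(.534,.248,.07,63.3)
a=robot.camera('side')
f=lambda I,u,w,h:cv2.resize(I[int(u[1])-h//2:int(u[1])+h//2,int(u[0])-w//2:int(u[0])+w//2],None,fx=5,fy=5)
P=[.534,.248,.1]
cv2.imwrite('pics/g3.png',f(a,proj('side',P),100,100))"
```

```text
t 8.3 pos [0.5356 0.2486 0.0727] rpy [1.7943e+02 7.0000e-02 6.2850e+01] F [ 0.8 -0.6  0.1] w 0.0853 | delta [-1.2 -1.2  2.7] turn -0.4 rows 0.1
```

View pics/g3.png

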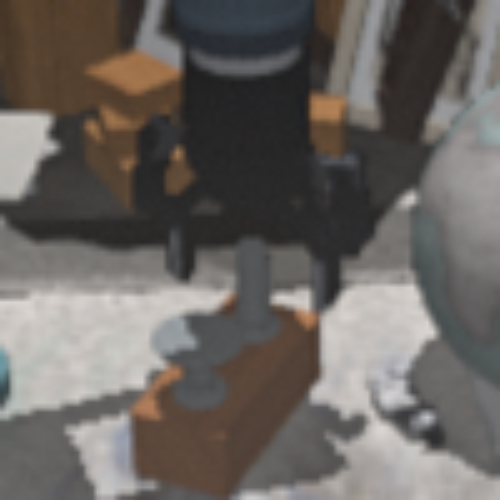

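>>> carry_out --pt "-1 -1 1.5 0" --pt "0 0 0 0" --pt "0 0 0 0" --pt "0 0 0 0" --pt "0 0 0 0" --pt "0 0 0 0" --claw 0 --squeeze 60

```text
clock: 8.85
tool_pos: [0.5371, 0.2489, 0.0764]
orientation: [179.1, -0.2, 62.9]
force: [0.3, -0.0, -0.8]
width: 0.0207
```

```bash
python3 -c "
from h import *
settle(6);go(.534,.248,.07,63.3)"
```

```text
8.9 [0.5371 0.2489 0.0763] [179.08  -0.23  62.86] [-1.6 -0.4  3.4]
8.95 [0.5371 0.2489 0.0763] [179.08  -0.23  62.86] [-1.6  0.2  4.1]
9.0 [0.5371 0.249  0.0763] [179.08  -0.23  62.86] [-1.6  1.1  4.4]
9.05 [0.5371 0.249  0.0763] [179.08  -0.23  62.86] [-1.3  0.6  4.6]
9.1 [0.5371 0.2489 0.0763] [179.08  -0.23  62.86] [-1.1  0.5  5.6]
9.15 [0.5371 0.2489 0.0762] [179.08  -0.23  62.86] [-0.9  0.4  5.8]
t 9.15 pos [0.5371 0.2489 0.0762] rpy [179.08  -0.23  62.86] F [-0.9  0.4  5.8] w 0.0209 | delta [-2.3 -2.4  6.2] turn -0.4 rows 0.2
```

>>> carry_out --pt "0 0 -10 0"

```text
clock: 9.23
tool_pos: [0.5352, 0.2484, 0.0842]
orientation: [179.3, -0.1, 62.9]
force: [0.2, -0.1, -3.0]
width: 0.0206
```

```bash
python3 -c "
from h import *
settle(4);go(.534,.248,.07,63.3)"
```

```text
9.283 [0.5369 0.249  0.0872] [179.09  -0.21  62.87] [ 1.   1.3 -0.4]
9.333 [0.5375 0.2491 0.0872] [179.01  -0.28  62.87] [ 0.4 -0.4 -2.7]
9.383 [0.5374 0.249  0.0868] [179.03  -0.27  62.86] [ 0.   0.  -2.2]
9.433 [0.537  0.2489 0.0863] [179.07  -0.24  62.86] [-0.5  0.8 -2.3]
t 9.43 pos [0.537  0.2489 0.0863] rpy [179.07  -0.24  62.86] F [-0.5  0.8 -2.3] w 0.0204 | delta [-2.3 -2.5 16.3] turn -0.4 rows 0.4
```

>>> carry_out --pt "0 0 -15 0"

```text
clock: 9.52
tool_pos: [0.5342, 0.2482, 0.0981]
orientation: [179.3, 0.0, 62.9]
force: [-1.0, 0.6, -1.8]
width: 0.0206
```

```bash
python3 -c "
from h import *
settle(4);go(.534,.248,.07,63.3)"
```

```text
9.567 [0.5368 0.249  0.1027] [179.06  -0.24  62.87] [ 2.2  1.  -0.2]
9.617 [0.5378 0.2492 0.1026] [178.95  -0.34  62.86] [ 1.8  0.5 -1.6]
9.667 [0.5375 0.2491 0.1019] [178.97  -0.31  62.86] [-0.1 -0.2 -2.9]
9.717 [0.537  0.249  0.1012] [179.03  -0.27  62.86] [-0.7  0.3 -2.1]
t 9.72 pos [0.537  0.249  0.1012] rpy [179.03  -0.27  62.86] F [-0.7  0.3 -2.1] w 0.021 | delta [-2.4 -2.7 31.2] turn -0.4 rows 0.8
```

>>> carry_out --pt "0 0 -25 0"

```text
clock: 9.8
tool_pos: [0.5326, 0.2479, 0.1207]
orientation: [179.5, 0.1, 62.8]
force: [-1.6, -0.1, -2.8]
width: 0.0205
```

```bash
python3 -c "
from h import *
settle(3);go(.534,.248,.19,63.3)"
```

```text
9.85 [0.5368 0.2492 0.1284] [179.02  -0.27  62.87] [3.5 1.2 1.7]
9.9 [0.5384 0.2496 0.1284] [178.83  -0.44  62.87] [ 1.3 -0.4 -1. ]
9.95 [0.5378 0.2494 0.1271] [178.88  -0.39  62.86] [ 1.2 -0.4 -3.6]
t 9.95 pos [0.5378 0.2494 0.1271] rpy [178.88  -0.39  62.86] F [ 1.2 -0.4 -3.6] w 0.0205 | delta [ -2.5  -1.5 -62.9] turn -0.4 rows 1.5
```

>>> carry_out --pt "0 0 -35 0" --pt "0 0 -25 0"

```text
clock: 10.12
tool_pos: [0.5322, 0.2482, 0.1796]
orientation: [179.5, 0.1, 62.8]
force: [2.0, 0.4, -1.3]
width: 0.0205
```

```bash
python3 -c "
from h import *
settle(6,0);go(.4585,.0005,.19)
cv2.imwrite('pics/l1.png',robot.camera('side'))"
```

```text
t 10.42 pos [0.5308 0.2479 0.1768] rpy [179.62   0.25  62.83] F [-0.5  0.1 -2.2] w 0.0207 | delta [-253.2   48.7  -11.8] turn 0 rows 6.2
```

View pics/l1.png

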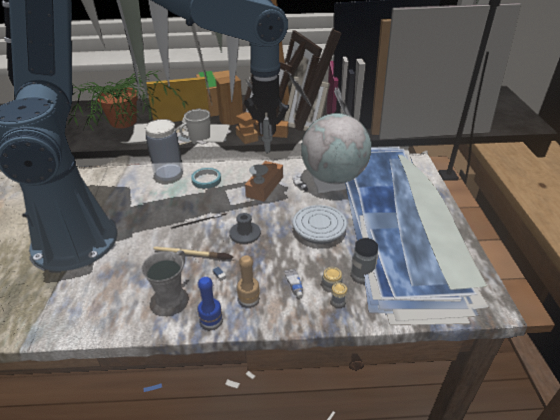

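>>> carry_out --pt "-15 3 -1.5 0" --pt "-30 6 -1.5 0" --pt "-36 7 -1.5 0" --pt "-36 7 -1.5 0" --pt "-36 7 -1.5 0" --pt "-36 7 -1.5 0" --pt "-28 5.5 -1.5 0" --pt "-18 3 -1.5 0" --pt "-10 2 0 0"

```text
clock: 11.22
tool_pos: [0.4521, 0.0017, 0.1767]
orientation: [-179.4, 0.7, 63.2]
force: [0.0, 0.5, -1.7]
width: 0.0204
```

```bash
python3 -c "
from h import *
settle(5,0);go(.4585,.0005,.17)
for n in ('side','top'): cv2.imwrite(f'pics/m1{n}.png',robot.camera(n))"
```

```text
t 11.47 pos [0.4532 0.0042 0.1772] rpy [-179.44    0.6    63.35] F [ 0.7  0.7 -3. ] w 0.0204 | delta [-0.9  6.4  7.1] turn 0 rows 0.2
```

```bash
python3 -c "
from h import *
f=lambda n,P,w,h:(lambda I,u:cv2.resize(I[int(u[1])-h//2:int(u[1])+h//2,int(u[0])-w//2:int(u[0])+w//2],None,fx=5,fy=5,interpolation=cv2.INTER_CUBIC))(cv2.imread(f'pics/m1{n}.png'),proj(n,P))
P=[.4585,0,.1]
cv2.imwrite('pics/m1.png',np.hstack([f('side',P,80,110),f('top',P,80,110)]))
print(proj('side',P))"
```

```text
[243.4171902  204.82100246]
```

View pics/m1.png

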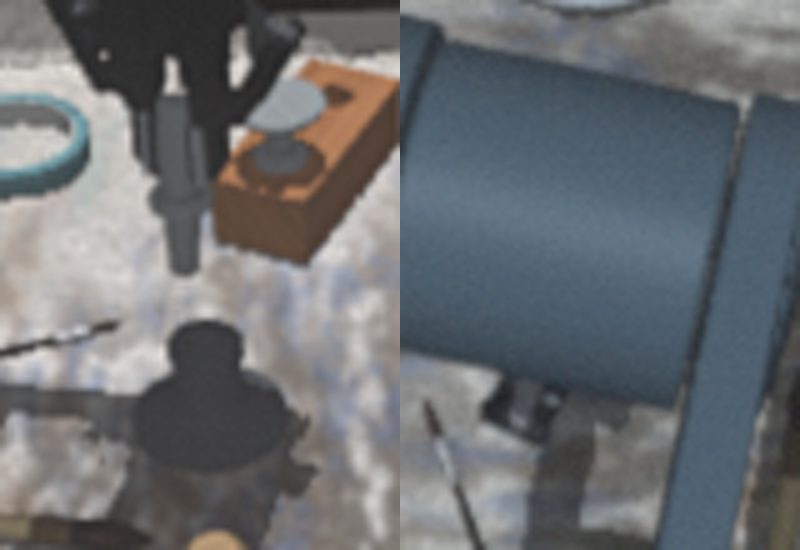

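```bash
python3 -c "
from h import *
zt=.1772-.0722
for nm,uv,dz in (('top',(237.5,168.4),.103),('collar',(238.6,189.6),.045),('tip',(239.8,202),0)):
  print(nm,unproj('side',uv,zt+dz))
for P in [(.4585,.0005,.058),(.4585,.0005,0)]: print(proj('side',P)-[203,149],(proj('side',P)-[203,149])*5)
I=cv2.imread('pics/m1side.png')
S=cv2.resize(I,None,fx=6,fy=6,interpolation=cv2.INTER_CUBIC)
def dr(P,r):
    for a in np.linspace(0,2*np.pi,36,endpoint=False):
        u=proj('side',np.array(P)+[r*np.cos(a),r*np.sin(a),0])*6+2.5; cv2.circle(S,(int(u[0]),int(u[1])),1,(0,255,0),-1)
dr((.4585,.0005,.058),.0205);dr((.4585,.0005,0.004),.042)
x,y=.4525,.0025
dr((x,y,zt+.103),.0095);dr((x,y,zt+.042),.0165);dr((x,y,zt),.0078)
cv2.imwrite('pics/m2.png',S[150*6:250*6,195*6:290*6])
"
```

```text
top [0.45058438 0.00657169 0.208     ]
collar [ 0.44949439 -0.00140182  0.15      ]
tip [0.44946011 0.00602058 0.105     ]
[41.38214721 68.24693169] [206.91073607 341.23465845]
[42.64572075 84.68061912] [213.22860377 423.40309558]
```

View pics/m2.png

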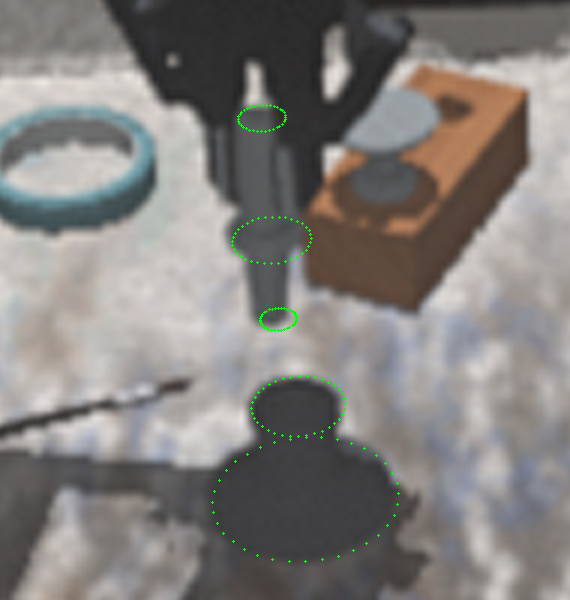

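>>> carry_out --pt "1 4 30 0" --pt "1 4 8 0"

```text
clock: 11.73
tool_pos: [0.463, 0.0039, 0.1406]
orientation: [-179.7, 0.5, 63.6]
force: [-2.4, -0.4, -3.2]
width: 0.0207
```

```bash
cat >> h.py <<'E'
def shot(name,circs,c=None,f=6,box=(195,150,95,100),n='side'):
    I=robot.camera(n); cv2.imwrite(f'pics/raw_{name}.png',I)
    S=cv2.resize(I,None,fx=f,fy=f,interpolation=cv2.INTER_CUBIC)
    for P,r in circs:
        for a in np.linspace(0,2*np.pi,36,endpoint=False):
            u=proj(n,np.array(P)+[r*np.cos(a),r*np.sin(a),0])*f+f/2-.5; cv2.circle(S,(int(u[0]),int(u[1])),1,(0,255,0),-1)
    x,y,w,h=box
    cv2.imwrite(f'pics/{name}.png',S[y*f:(y+h)*f,x*f:(x+w)*f])
def spin(x,y,zt): return [((x,y,zt+.103),.0095),((x,y,zt+.042),.0165),((x,y,zt),.0078)]
E
python3 -c "
from h import *
settle(6,0);go(.458,.0005,.14)
p=robot.read_state()['tool_pos']
print(p[2]-.0722)
shot('m3',[((.458,.0005,.058),.0205)]+spin(.458,.0005,p[2]-.0722))"
```

```text
t 12.03 pos [0.4658 0.0026 0.1448] rpy [179.89   0.46  63.54] F [ 0.2  0.2 -2.7] w 0.0203 | delta [-5.3 -6.   4.9] turn 0 rows 0.2
0.07264888358373357
```

View pics/m3.png

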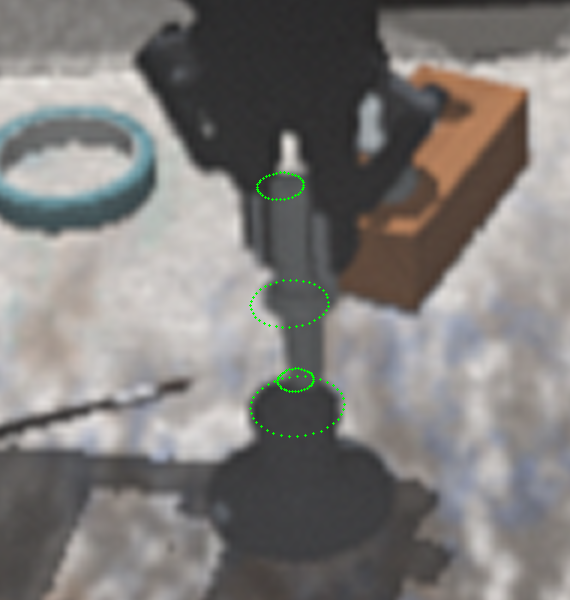

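```bash
python3 -c "
from h import *
I=cv2.cvtColor(cv2.imread('pics/raw_m3.png'),cv2.COLOR_BGR2GRAY)
S=cv2.imread('pics/side0.png',0)
for r in (205,208,212,216,219,222): print(r,list(zip(range(228,262),I[r,228:262]))if 0 else I[r,230:262])
print()
for r in (212,216,219,222): print(r,S[r,230:262])
for z in (.058,.05,.04): print(proj('side',(.458,.0005,z)),[proj('side',(.458+s*.0205,.0005,z))[0].round(1) for s in(-1,1)])
print()
for r in (185,190,197,200,203,206): print(r,I[r,232:262])
"
```

```text
205 [191 192 195 192 189 185 178 178 187 190 190 159 104  84  88  88  88  83
  93 138 152 154 155 159 158 156 152 152 153 152 156 173]
208 [189 184 181 177 174 169 172 179 180 176 170 170 123  84  86  90  87  83
  92 138 149 147 144 146 150 153 144 144 140 136 139 154]
212 [165 162 161 159 155 153 166 170 171 174 160 159 133  97  87  88  88  84
 100 144 153 151 160 169 170 160 146 136 133 138 149 160]
216 [172 178 181 173 167 166 140  89  58  58  61  61  64  63  62  63  62  62
  61  58  58 100 153 161 156 160 150 140 133 135 142 155]
219 [215 213 213 211 214 217 136  62  56  62  63  63  63  63  63  63  63  63
  62  59  58  90 175 180 162 157 153 147 136 128 127 132]
222 [194 189 190 193 199 200 181 116  66  62  63  66  65  66  65  65  63  63
  63  59  64 126 145 160 160 155 145 135 128 125 124 123]

212 [164 161 161 157 155 151 164 167 168 170 161 161 167 171 173 169 159 160
 157 153 148 149 160 169 168 158 145 135 132 136 147 158]
216 [171 176 178 172 165 165 145 110  93  95  81  68  64  65  65  64  64  78
  91  94  92 115 154 159 154 157 149 138 132 133 142 153]
219 [212 210 208 20
[... 514 characters left out ...]
 73  72  69  56
  50  51  50  49  55  62  63  68  72  71  75  77]
190 [201 199 196 143  77  83  81  59  73  89  91  92  92  91  72  90  94  78
  57  52  51  50  56  72  79  78  76  75  76  76]
197 [175 167 174 178 181 186 178 124  82  78  86  90  91  90  88  85  82  89
  88  79  75  76  79  77  79  78  79  79  80  78]
200 [180 182 186 190 194 196 161 105  83  85  88  88  90  88  88  87  87  85
  91 136 164 177 158 144 129 100  85  84  84  78]
203 [194 200 202 198 189 183 188 198 188 145  98  87  88  89  89  85  96 139
 157 168 180 182 180 175 167 164 162 165 174 185]
206 [190 186 183 180 175 180 188 187 184 175 117  84  87  89  87  83  92 137
 151 152 146 145 148 153 150 149 148 147 150 166]
```

```bash
python3 -c "
from h import *
I=cv2.cvtColor(cv2.imread('pics/raw_m3.png'),cv2.COLOR_BGR2GRAY)
S=cv2.imread('pics/side0.png',0)
for c in (244,245,246): print(c,I[208:220,c])
for c in (242,243,244,245): print(c,'S rows208-230',S[208:230,c])
for z,r in ((.058,.0205),(.058,.0096)):
  print([proj('side',(.4563,.0005+s*r,z)).round(1) for s in(-1,1)])
print([proj('side',(.462,.0005+s*.0078,.0726)).round(1) for s in(-1,1)])
print([proj('side',(.462,.0005+s*.0095,.1756)).round(1) for s in(-1,1)])
for c in (241,242,243,244): print(c,'top rows172-188',I[172:190,c])
"
```

```text
244 [86 86 86 87 87 83 73 64 62 64 63 63]
245 [90 89 87 88 88 88 78 62 63 64 65 63]
246 [87 87 88 87 88 87 77 63 62 61 64 63]
242 S rows208-230 [170 176 184 188 167 113  88  77  64  63  64  81  97  92  74  66  65  65
  65  67  66  66]
243 S rows208-230 [175 183 198 204 171 102  82  68  65  65  68  78  94  95  79  64  65  67
  67  66  67  65]
244 S rows208-230 [175 183 200 206 173  98  81  67  65  67  66  80  96  95  81  67  65  67
  65  65  67  65]
245 S rows208-230 [173 177 191 196 169 105  85  71  64  65  68  82  96  90  72  65  64  67
  67  66  65  65]
[array([243.5, 222.3]), array([243.6, 212.4])]
[array([243.5, 219.6]), array([243.6, 215. ])]
[array([245.4, 214.8]), array([245.4, 211. ])]
[array([243. , 182.8]), array([243. , 178.4])]
241 top rows172-188 [ 58  68  67  65  71 107 118  77  87  87  90  87  91  89  89  86  88  88]
242 top rows172-188 [139 192 193 185 178 187 161  89  83  88  93  91  92  92  90  89  89  89]
243 top rows172-188 [134 200 215 205 200 194 154  88  84  88  90  94  94  93  92  91  92  93]
244 top rows172-188 [ 79 118 130 129 139 161 147  89  85  90  92  95  92  93  93  93  92  92]
```

>>> carry_out --pt "-3 -4.4 0 0"

```text
clock: 12.17
tool_pos: [0.4613, 0.0017, 0.1457]
orientation: [179.8, 0.4, 63.5]
force: [-0.2, -0.1, -2.9]
width: 0.0204
```

```bash
cat >> h.py <<'E'
def edges(I,row,a,b,lo=None):
    # sub-pixel left/right half-level edges of the dark run in [a,b)
    p=I[row,a:b].astype(float); m=int(np.argmin(cv2.GaussianBlur(p.reshape(1,-1),(5,1),0)));
    return p
E
python3 -c "
from h import *
settle(5,0);go(.4605,.0018,.13)
I=cv2.cvtColor(robot.camera('side'),cv2.COLOR_BGR2GRAY);cv2.imwrite('pics/raw_m4.png',I)
for r in (203,206,209,212,214,219): print(r,'from 236',I[r,236:256])
for c in (242,243,244): print(c,'rows 208-220',I[208:220,c], 'rows172-188',I[172:188,c])
print([proj('side',(.4563,.0005+s*.0078,robot.read_state()['tool_pos'][2]-.0722)).round(1) for s in(-1,1)])
"
```

```text
t 12.42 pos [0.4605 0.0018 0.1452] rpy [179.84   0.44  63.52] F [ 0.3  0.3 -2. ] w 0.0208 | delta [ 0.2 -0.  15.2] turn 0 rows 0.4
203 from 236 [191 186 169 126  94  87  88  88  88  84  95 145 161 154 154 166 178 182
 181 175]
206 from 236 [174 182 192 169 111  84  87  89  86  83  93 140 151 148 148 150 147 146
 148 153]
209 from 236 [166 173 174 170 120  84  88  87  88  82  95 141 149 146 146 144 143 153
 159 154]
212 from 236 [165 171 171 175 143  98  87  89  88  82  90 145 160 156 151 151 161 171
 170 160]
214 from 236 [173 160 118  79  63  66  76  82  81  72  61  63  67  90 130 151 156 160
 162 155]
219 from 236 [137  62  57  62  62  61  63  63  64  63  63  61  62  59  56  88 175 181
 162 157]
242 rows 208-220 [86 88 87 85 87 85 76 63 63 64 64 63] rows172-188 [ 64  83  93 112 128 150 146  90  84  87  91  94  93  92  91  91]
243 rows 208-220 [90 87 88 89 89 89 82 66 62 64 64 63] rows172-188 [46 46 46 49 53 81 98 75 81 86 90 91 91 91 90 89]
244 rows 208-220 [85 88 87 88 88 88 81 66 63 63 66 64] rows172-188 [48 47 46 46 44 51 55 54 61 64 67 71 73 73 76 73]
[array([243.2, 214.8]), array([243.2, 211. ])]
```

>>> carry_out --pt "0 0 12 0"

```text
clock: 12.55
tool_pos: [0.4623, 0.0012, 0.135]
orientation: [179.6, 0.4, 63.5]
force: [0.7, 0.2, -2.3]
width: 0.0209
```

```bash
python3 -c "
from h import *
settle(5);go(.4605,.0018,.13)"
```

```text
12.6 [0.4602 0.0016 0.1318] [179.87   0.45  63.51] [-2.   0.2 -4.4]
12.65 [0.4595 0.0019 0.1319] [179.99   0.48  63.51] [ 0.3 -0.7 -2. ]
12.7 [0.4598 0.0018 0.1325] [179.97   0.47  63.51] [ 0.1  0.1 -2.3]
12.75 [0.4602 0.0017 0.1329] [179.91   0.46  63.52] [-0.2  0.3 -2.9]
12.8 [0.4605 0.0017 0.1333] [179.86   0.45  63.52] [ 0.2 -0.  -1.7]
t 12.8 pos [0.4605 0.0017 0.1333] rpy [179.86   0.45  63.52] F [ 0.2 -0.  -1.7] w 0.0206 | delta [ 0.1 -0.1  3.3] turn 0 rows 0.1
```

>>> carry_out --pt "0 0 8 0"

```text
clock: 12.88
tool_pos: [0.4619, 0.0013, 0.1267]
orientation: [179.7, 0.4, 63.5]
force: [1.0, -0.2, -1.9]
width: 0.0204
```

```bash
python3 -c "
from h import *
settle(5);go(.4605,.0018,.115)
I=cv2.cvtColor(robot.camera('side'),cv2.COLOR_BGR2GRAY)
for r in (206,209,212,219): print(r,'from 232',I[r,232:256])"
```

```text
12.933 [0.4606 0.0015 0.1245] [179.84   0.45  63.51] [-0.6 -1.1 -3.5]
12.983 [0.46   0.0017 0.1244] [179.94   0.47  63.52] [ 0.  -0.2 -2.4]
13.033 [0.4601 0.0017 0.1247] [179.93   0.46  63.52] [ 0.1  0.4 -1.6]
13.083 [0.4603 0.0016 0.125 ] [179.91   0.46  63.52] [-0.7  0.2 -1.7]
13.133 [0.4604 0.0016 0.1252] [179.88   0.45  63.52] [ 0.5 -0.3 -3.1]
t 13.13 pos [0.4604 0.0016 0.1252] rpy [179.88   0.45  63.52] F [ 0.5 -0.3 -3.1] w 0.0205 | delta [ 0.3 -0.1 10.2] turn 0 rows 0.2
206 from 232 [192 187 184 182 167 114  82  83  87  86  83  83  83  86  85  85  85 105
 141 153 146 146 149 153]
209 from 232 [172 167 161 159 169 174 159 138 102  87  90  91  94  87  86 114 140 148
 148 145 144 153 160 154]
212 from 232 [162 160 155 153 165 171 171 177 131  90  87  89  88  84  86 144 162 156
 153 151 161 169 170 160]
219 from 232 [214 212 215 217 136  63  57  60  62  67  76  81  81  76  70  63  63  60
  55  88 176 181 162 156]
```

>>> carry_out --pt "0 0 10 0"

```text
clock: 13.27
tool_pos: [0.4616, 0.0016, 0.1167]
orientation: [179.8, 0.4, 63.5]
force: [-3.2, 2.9, -0.7]
width: 0.021
```

```bash
python3 -c "
from h import *
settle(4);go(.4605,.0018,.115)"
```

```text
13.317 [0.4598 0.0018 0.1138] [179.94   0.44  63.51] [-1.9 -0.  -3.9]
13.367 [0.4596 0.0018 0.1139] [179.98   0.47  63.52] [-0.3  0.6 -2.7]
13.417 [0.4599 0.0017 0.1144] [179.94   0.46  63.52] [-0.   0.  -2.9]
13.467 [0.4603 0.0015 0.1148] [179.9    0.46  63.52] [-0.1  0.  -2.7]
t 13.47 pos [0.4603 0.0015 0.1148] rpy [179.9    0.46  63.52] F [-0.1  0.  -2.7] w 0.0206 | delta [ 0.3  0.1 -0.2] turn 0 rows 0.0
```

>>> carry_out --pt "0 0 9 0"

```text
clock: 13.55
tool_pos: [0.4612, 0.0016, 0.1068]
orientation: [179.8, 0.4, 63.5]
force: [-2.3, 2.8, -0.3]
width: 0.0204
```

```bash
python3 -c "
from h import *
settle(4);go(.4605,.0018,.095)"
```

```text
13.6 [0.4597 0.0018 0.1043] [179.96   0.44  63.51] [ 0.2  0.3 -3.3]
13.65 [0.4598 0.0018 0.1046] [179.96   0.44  63.51] [ 1.4  2.1 -3. ]
13.7 [0.4601 0.0017 0.105 ] [179.94   0.45  63.52] [ 0.4  1.7 -3.8]
13.75 [0.4603 0.0016 0.1054] [179.92   0.45  63.52] [ 0.3  1.6 -3.2]
t 13.75 pos [0.4603 0.0016 0.1054] rpy [179.92   0.45  63.52] F [ 0.3  1.6 -3.2] w 0.0205 | delta [ 0.4  0.1 10.4] turn 0 rows 0.2
```

>>> carry_out --pt "0 0 5 0"

```text
clock: 13.83
tool_pos: [0.4607, 0.0016, 0.101]
orientation: [179.9, 0.4, 63.5]
force: [-1.6, 3.8, -0.5]
width: 0.0209
```

```bash
python3 -c "
from h import *
settle(4);go(.4605,.0018,.095)"
```

```text
13.883 [0.4601 0.0018 0.0996] [179.94   0.43  63.51] [ 1.5  1.9 -4.5]
13.933 [0.4602 0.0017 0.0998] [179.93   0.43  63.51] [-0.   3.2 -2.7]
13.983 [0.4602 0.0017 0.1001] [179.92   0.43  63.51] [ 0.8  2.8 -3. ]
14.033 [0.4602 0.0017 0.1002] [179.93   0.44  63.52] [ 0.1  2.9 -3. ]
t 14.03 pos [0.4602 0.0017 0.1002] rpy [179.93   0.44  63.52] F [ 0.1  2.9 -3. ] w 0.0208 | delta [0.3 0.2 5.2] turn 0 rows 0.1
```

>>> carry_out --pt "0 0 3 0"

```text
clock: 14.12
tool_pos: [0.4604, 0.0018, 0.0976]
orientation: [179.9, 0.4, 63.5]
force: [-0.5, 3.9, 0.4]
width: 0.0205
```

```bash
python3 -c "
from h import *
settle(4);go(.4605,.0018,.095)"
```

```text
14.167 [0.4601 0.0018 0.0968] [179.94   0.42  63.51] [ 1.7  2.6 -2.7]
14.217 [0.4602 0.0017 0.0969] [179.93   0.43  63.52] [ 0.7  3.7 -4. ]
14.267 [0.4602 0.0017 0.097 ] [179.93   0.44  63.52] [-0.3  3.2 -3.3]
14.317 [0.4602 0.0016 0.0971] [179.93   0.44  63.52] [ 0.7  4.  -2.7]
t 14.32 pos [0.4602 0.0016 0.0971] rpy [179.93   0.44  63.52] F [ 0.7  4.  -2.7] w 0.0205 | delta [0.3 0.2 2.1] turn 0 rows 0.1
```

>>> carry_out --pt "0.6 -0.2 2 0"

```text
clock: 14.4
tool_pos: [0.4603, 0.002, 0.0953]
orientation: [179.9, 0.5, 63.5]
force: [0.2, 1.6, -0.2]
width: 0.0205
```

```bash
python3 -c "
from h import *
settle(3);go(.4605,.0018,.095)"
```

```text
14.45 [0.4602 0.002  0.0949] [179.91   0.47  63.53] [-0.7  1.1 -2.5]
14.5 [0.4602 0.002  0.0949] [179.92   0.47  63.53] [ 0.2  1.3 -3.9]
14.55 [0.4603 0.002  0.0949] [179.92   0.47  63.52] [ 0.   0.  -3.2]
t 14.55 pos [0.4603 0.002  0.0949] rpy [179.92   0.47  63.52] F [ 0.   0.  -3.2] w 0.0204 | delta [-0.1  0.3 -0.1] turn 0 rows 0.0
```

>>> carry_out --pt "0.3 0 1.5 0"

```text
clock: 14.63
tool_pos: [0.4604, 0.002, 0.0937]
orientation: [179.9, 0.5, 63.5]
force: [-1.6, 0.5, 3.0]
width: 0.0206
```

```bash
python3 -c "
from h import *
settle(3);go(.4605,.0018,.095)"
```

```text
14.683 [0.4603 0.0021 0.0933] [179.92   0.5   63.53] [-0.4  0.9 -2.5]
14.733 [0.4603 0.0021 0.0933] [179.92   0.49  63.53] [-0.5  0.9 -1.8]
14.783 [0.4603 0.0021 0.0933] [179.92   0.49  63.53] [-1.  -0.5 -2.3]
t 14.78 pos [0.4603 0.0021 0.0933] rpy [179.92   0.49  63.53] F [-1.  -0.5 -2.3] w 0.0202 | delta [-0.2  0.3 -1.7] turn 0 rows 0.0
```

>>> carry_out --pt "0 0 1.2 0"

```text
clock: 14.87
tool_pos: [0.4604, 0.002, 0.0925]
orientation: [179.9, 0.5, 63.5]
force: [-3.1, 2.6, 6.9]
width: 0.0206
```

```bash
python3 -c "
from h import *
settle(3);go(.4605,.0018,.095)"
```

```text
14.917 [0.4603 0.002  0.0922] [179.92   0.49  63.52] [-1.2  1.4  0.1]
14.967 [0.4603 0.002  0.0922] [179.91   0.49  63.53] [-1.1  1.1  0.7]
15.017 [0.4603 0.002  0.0922] [179.92   0.49  63.53] [-1.2  0.2  0.4]
t 15.02 pos [0.4603 0.002  0.0922] rpy [179.92   0.49  63.53] F [-1.2  0.2  0.4] w 0.0207 | delta [-0.2  0.3 -2.8] turn 0 rows 0.1
```

>>> carry_out --pt "0 0 1.2 0"

```text
clock: 15.1
tool_pos: [0.4604, 0.002, 0.0916]
orientation: [179.9, 0.5, 63.5]
force: [-6.0, 2.0, 11.2]
width: 0.0205
```

```bash
python3 -c "
from h import *
settle(3);go(.4605,.0018,.095)
shot('n1',[((.4563,.0005,.058),.0205)])"
```

```text
15.15 [0.4604 0.002  0.0914] [179.92   0.5   63.53] [-1.5  0.9  3.8]
15.2 [0.4604 0.002  0.0913] [179.91   0.5   63.53] [-2.6  2.6  4.5]
15.25 [0.4604 0.002  0.0913] [179.91   0.5   63.53] [-2.3  1.   4.5]
t 15.25 pos [0.4604 0.002  0.0913] rpy [179.91   0.5   63.53] F [-2.3  1.   4.5] w 0.0205 | delta [-0.2  0.2 -3.7] turn 0 rows 0.1
```

View pics/n1.png

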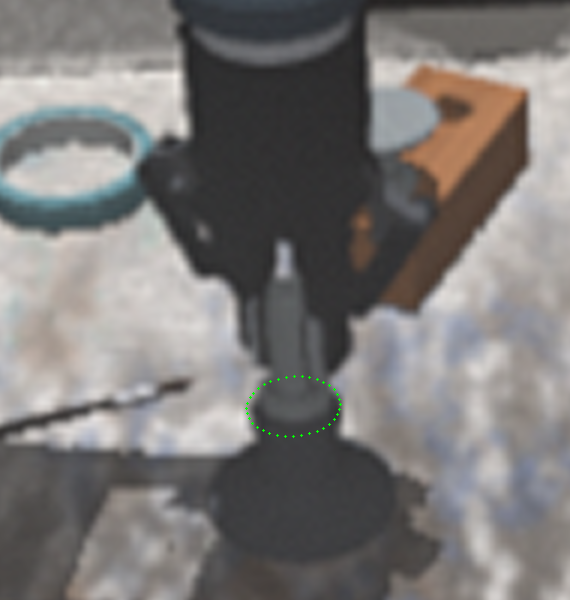

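>>> carry_out --pt "0 0 0 0" --pt "0 0 0 0" --pt "0 0 0 0" --pt "0 0 0 0" --pt "0 0 0 0" --claw 100

```text
clock: 15.72
tool_pos: [0.4618, 0.0011, 0.0915]
orientation: [179.7, 0.5, 63.5]
force: [0.0, -0.0, -0.4]
width: 0.0797
```

```bash
python3 -c "
from h import *
go(.4605,.0018,.195)
shot('n2',[((.4563,.0005,.058),.0205)])"
```

```text
t 15.72 pos [0.4618 0.0011 0.0915] rpy [179.68   0.51  63.54] F [ 0.  -0.  -0.4] w 0.0797 | delta [  -0.9   -0.9 -103.5] turn 0 rows 2.5
```

View pics/n2.png

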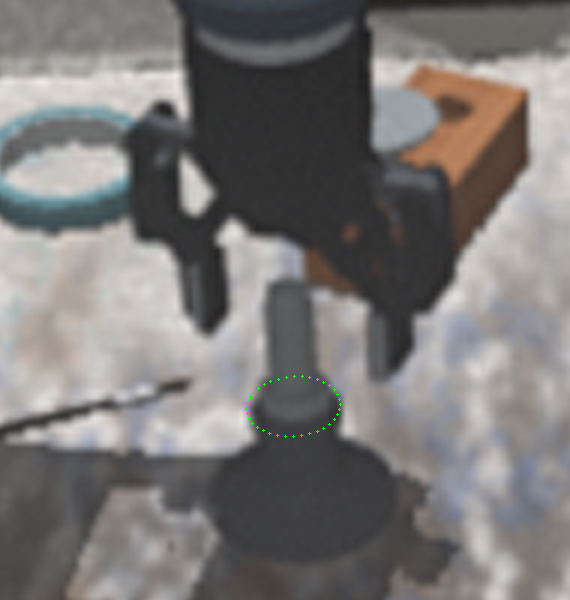

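>>> carry_out --pt "0 0 -30 0" --pt "0 0 -35 0" --pt "0 0 -35 0" --pt "-15 8 -5 0" --pt "-30 16 0 0" --pt "-34 18 0 0" --pt "-34 18 0 0" --pt "-34 18 0 0" --pt "-28 15 0 0" --pt "-18 9 0 0" --pt "-8 5 0 0"

```text
clock: 16.68
tool_pos: [0.4683, -0.2337, 0.2048]
orientation: [179.5, 0.6, 64.0]
force: [0.3, 0.3, -0.6]
width: 0.0853
```

```bash
python3 -c "
from h import *
settle(6,0);go(.468,-.2285,.19)
for n in('side','top'):
  for t in('mallet_grip','mallet_face','spindle_top','socket_mouth','spindle_collar'):
    if n=='top': 
      if t=='mallet_grip': robot.camera(n)
    for r in robot.tip_of(n,t)[:2]: print(n,t,round(r['score'],2),c2w(n,r['position']).round(4))
cv2.imwrite('pics/o1.png',robot.camera('top'))"
```

```text
t 16.98 pos [ 0.4685 -0.2291  0.2044] rpy [179.58   0.56  64.21] F [0.5 0.8 0.2] w 0.0854 | delta [ 0.5 -0.9 14.4] turn 0 rows 0.3
side mallet_grip 0.73 [ 0.4691 -0.2287  0.09  ]
side mallet_grip 0.71 [ 0.3818 -0.2801  0.092 ]
side mallet_face 0.91 [ 0.4712 -0.2271 -0.0016]
side mallet_face 0.63 [ 0.3852 -0.2789 -0.0044]
side socket_mouth 0.78 [0.4529 0.0007 0.0619]
side socket_mouth 0.71 [ 0.667  -0.2489  0.0017]
side spindle_collar 0.44 [ 0.3905 -0.1491  0.0019]
side spindle_collar 0.36 [0.4608 0.004  0.0672]
top mallet_grip 0.74 [ 0.3839 -0.2813  0.0894]
top mallet_grip 0.66 [ 0.4721 -0.2247  0.0913]
top mallet_face 0.96 [ 0.385  -0.2852 -0.0046]
top mallet_face 0.69 [ 0.464  -0.2269 -0.0031]
top spindle_top 0.75 [0.4595 0.0026 0.1222]
top socket_mouth 0.64 [ 0.46   -0.0034  0.0579]
top spindle_collar 0.71 [ 0.4619 -0.0016  0.0647]
```

View pics/o1.png

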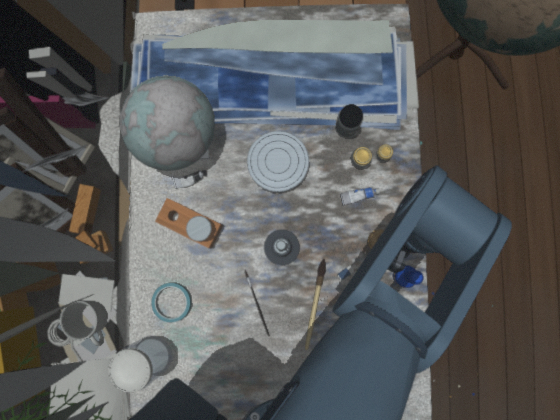

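>>> carry_out --pt "0 0 40 0"

```text
clock: 17.67
tool_pos: [0.4733, -0.2348, 0.1718]
orientation: [178.7, 0.8, 64.1]
force: [1.8, -1.6, 1.3]
width: 0.0852
```

```bash
python3 -c "
from h import *
settle(5,0);go(.4685,-.2285,.125)
shot('o2',[((.4685,-.2285,.05),.0255),((.4685,-.2285,0),.023),((.4685,-.2285,.122),.0155)],box=(200,225,95,100))"
```

```text
t 17.92 pos [ 0.4688 -0.2314  0.1654] rpy [179.54   0.59  64.12] F [-0.3 -0.4  0.3] w 0.0853 | delta [ 2.9 -1.9 40.3] turn 0 rows 1.0
```

View pics/o2.png

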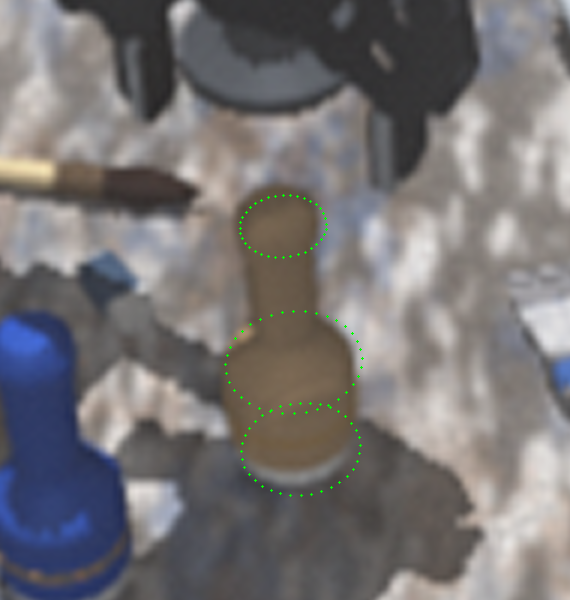

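>>> carry_out --pt "4 -4 40 0"

```text
clock: 18.05
tool_pos: [0.4735, -0.2319, 0.1344]
orientation: [178.5, 0.8, 64.1]
force: [2.2, -1.2, 0.4]
width: 0.0855
```

```bash
python3 -c "
from h import *
settle(5,0);go(.467,-.2265,.085)"
```

```text
t 18.3 pos [ 0.4683 -0.2275  0.1276] rpy [179.36   0.63  64.12] F [ 1.4  0.3 -0.4] w 0.0853 | delta [ 0.8 -2.1 42.6] turn 0 rows 1.0
```

>>> carry_out --pt "1 -2 40 0"

```text
clock: 18.38
tool_pos: [0.4735, -0.2313, 0.0962]
orientation: [178.4, 0.9, 64.1]
force: [1.8, -2.0, 0.9]
width: 0.0852
```

```bash
python3 -c "
from h import *
settle(5,0);go(.467,-.2265,.085)
shot('o3',[],box=(200,225,95,100))"
```

```text
t 18.63 pos [ 0.4681 -0.2272  0.0896] rpy [179.23   0.66  64.12] F [-0.2  0.5  0.6] w 0.0855 | delta [ 0.2 -1.4  4.5] turn 0 rows 0.1
```

View pics/o3.png

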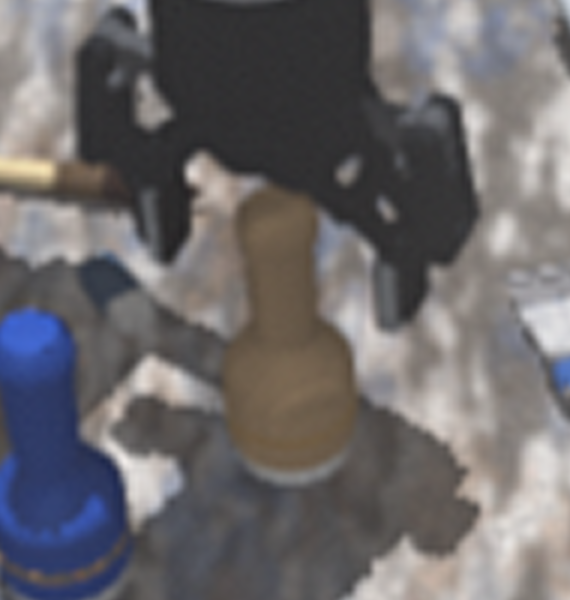

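>>> carry_out --pt "0 -1.4 4 0"

```text
clock: 18.77
tool_pos: [0.4687, -0.228, 0.0883]
orientation: [178.9, 0.7, 64.1]
force: [-0.0, 0.5, 0.2]
width: 0.0853
```

```bash
python3 -c "
from h import *
settle(4,0);go(.467,-.2265,.085)"
```

```text
t 18.97 pos [ 0.4675 -0.2271  0.0866] rpy [179.11   0.69  64.12] F [ 0.5 -0.2  0.2] w 0.0858 | delta [ 0.3 -0.8  1.6] turn 0 rows 0.0
```

>>> carry_out --pt "0 0 0 0" --pt "0 0 0 0" --pt "0 0 0 0" --pt "0 0 0 0" --pt "0 0 0 0" --claw 0 --squeeze 80

```text
clock: 19.38
tool_pos: [0.4678, -0.2273, 0.0876]
orientation: [179.1, 0.7, 64.1]
force: [-2.4, 1.5, -2.0]
width: 0.0255
```

```bash
python3 -c "
from h import *
settle(3);go(.467,-.2265,.085)"
```

```text
19.433 [ 0.4678 -0.2273  0.0874] [179.06   0.7   64.13] [ 1.  -0.  -1.9]
19.483 [ 0.4678 -0.2273  0.0874] [179.05   0.7   64.13] [-0.1 -0.6 -0.7]
19.533 [ 0.4678 -0.2273  0.0873] [179.06   0.7   64.12] [-0.6 -0.2 -0.8]
t 19.53 pos [ 0.4678 -0.2273  0.0873] rpy [179.06   0.7   64.12] F [-0.6 -0.2 -0.8] w 0.025 | delta [ 0.4 -1.1  2.3] turn 0 rows 0.1
```

>>> carry_out --pt "0 0 -20 0" --pt "0 0 -36 0" --pt "0 0 -36 0" --pt "0 0 -36 0" --pt "0 0 -30 0" --pt "0 0 -12 0"

```text
clock: 20.03
tool_pos: [0.4611, -0.2203, 0.2553]
orientation: [-179.8, 0.4, 64.1]
force: [1.2, -0.1, -3.3]
width: 0.0246
```

```bash
python3 -c "
from h import *
settle(6,0);go(.459,.0015,.26)"
```

```text
t 20.33 pos [ 0.4589 -0.2187  0.2487] rpy [-179.23    0.31   64.1 ] F [ 0.5 -0.1 -1.6] w 0.025 | delta [198.1 -96.3 -11.1] turn 0 rows 5.3
```

>>> carry_out --pt "15 -7 -1 0" --pt "28 -14 -1 0" --pt "34 -16 -1 0" --pt "34 -16 -1 0" --pt "34 -17 -1 0" --pt "28 -14 -1 0" --pt "17 -8 0 0" --pt "8 -4 0 0"

```text
clock: 21.0
tool_pos: [0.4516, 0.0095, 0.2391]
orientation: [-177.6, 0.4, 63.6]
force: [-0.4, -0.7, -3.0]
width: 0.0246
```

```bash
python3 -c "
from h import *
settle(6,0);go(.459,.0015,.22)
shot('p1',[],box=(190,110,95,130),f=5)"
```

```text
t 21.3 pos [0.453  0.0057 0.2407] rpy [-177.81    0.43   63.38] F [-0.2 -0.1 -3. ] w 0.0252 | delta [-0.9  8.  20.4] turn 0 rows 0.5
```

View pics/p1.png

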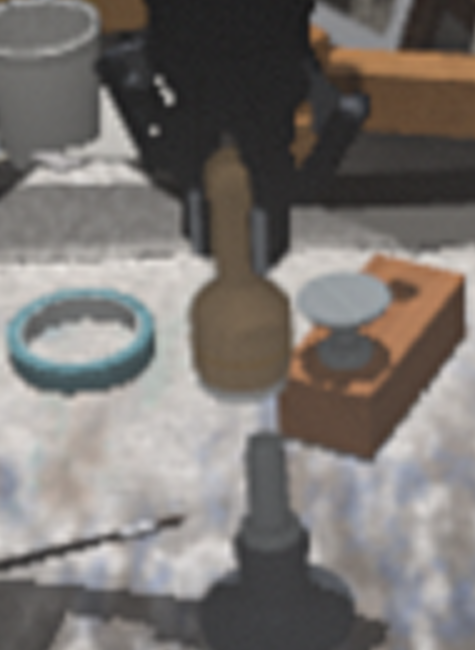

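>>> carry_out --pt "-2 3 25 0" --pt "-2 4 -25 0"

```text
clock: 21.52
tool_pos: [0.4539, -0.0019, 0.2351]
orientation: [-177.3, 0.5, 63.2]
force: [-3.4, 1.4, -5.6]
width: 0.0253
```

```bash
python3 -c "
from h import *
settle(6,0);go(.459,.0015,.22)"
```

```text
t 21.82 pos [ 0.4607 -0.0029  0.2446] rpy [-178.35    0.3    63.24] F [-0.1  0.3 -3.1] w 0.0249 | delta [ 3.3 -2.8 24.7] turn 0 rows 0.6
```

>>> carry_out --pt "-2 0 25 0" --pt "-2 0 -25 0"

```text
clock: 21.98
tool_pos: [0.4551, -0.0054, 0.2386]
orientation: [-177.8, 0.4, 63.2]
force: [-2.3, 1.0, -5.5]
width: 0.0251
```

```bash
python3 -c "
from h import *
settle(6,0);go(.459,.0015,.22)"
```

```text
t 22.28 pos [ 0.4618 -0.007   0.2482] rpy [-178.87    0.18   63.25] F [ 0.9  0.4 -2.6] w 0.0252 | delta [ 6.4 -5.8 28.3] turn 0 rows 0.7
```

>>> carry_out --pt "3 -3 36 0" --pt "3 -3 -36 0"

```text
clock: 22.45
tool_pos: [0.449, 0.0034, 0.2326]
orientation: [-177.4, 0.5, 63.2]
force: [-8.9, 3.2, -12.2]
width: 0.0251
```

```bash
python3 -c "
from h import *
settle(6,0);go(.459,.0015,.22)"
```

```text
t 22.75 pos [ 0.4643 -0.0007  0.254 ] rpy [-1.7975e+02  2.0000e-02  6.3240e+01] F [ 0.2  0.  -2.5] w 0.025 | delta [-0.4 -5.6 34. ] turn 0 rows 0.8
```

>>> carry_out --pt "-2 0 36 0" --pt "0 0 -36 0"

```text
clock: 22.92
tool_pos: [0.4545, -0.0004, 0.239]
orientation: [-178.5, 0.3, 63.2]
force: [-7.7, 2.4, -10.8]
width: 0.025
```

```bash
python3 -c "
from h import *
settle(6,0);go(.459,.0015,.225)"
```

```text
t 23.22 pos [ 0.4689 -0.0039  0.2599] rpy [179.3   -0.19  63.24] F [ 0.3  0.6 -1.8] w 0.0249 | delta [  0.2 -11.7  34.7] turn 0 rows 0.9
```

>>> carry_out --pt "0 -11.5 25 0"

```text
clock: 23.3
tool_pos: [0.4636, -0.0004, 0.2395]
orientation: [178.6, -0.3, 63.2]
force: [1.1, -1.1, -2.5]
width: 0.025
```

```bash
python3 -c "
from h import *
settle(6,0);go(.459,.0015,.2125)
shot('p2',[],box=(190,110,95,130),f=5)"
```

```text
t 23.6 pos [0.4598 0.001  0.2358] rpy [179.2   -0.2   63.25] F [ 0.1 -0.1 -2.1] w 0.0248 | delta [ 0.  -1.3 23.3] turn 0 rows 0.6
```

View pics/p2.png

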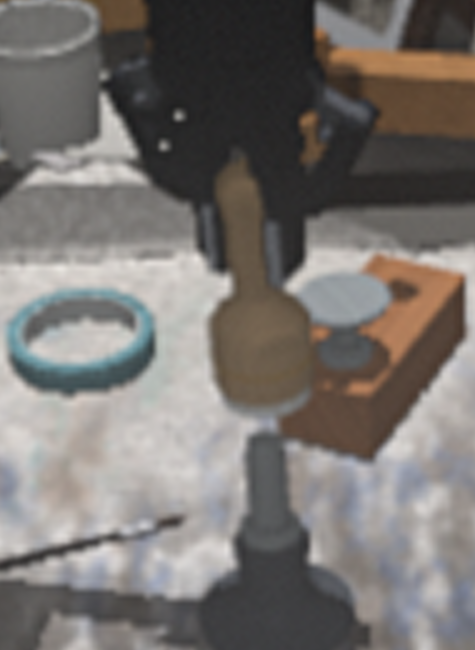

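>>> carry_out --pt "0 -1.3 18 0"

```text
clock: 23.73
tool_pos: [0.4622, 0.0006, 0.2219]
orientation: [178.7, -0.3, 63.2]
force: [0.9, 0.0, -3.3]
width: 0.025
```

```bash
python3 -c "
from h import *
settle(5,0);go(.459,.0015,.2098)"
```

```text
t 23.98 pos [0.4594 0.0013 0.2187] rpy [179.15  -0.21  63.24] F [-1.  -0.2 -2.3] w 0.0248 | delta [-0.  -0.6  8.9] turn 0 rows 0.2
```

>>> carry_out --pt "0 0 4 0"

```text
clock: 24.07
tool_pos: [0.4605, 0.001, 0.2161]
orientation: [179.0, -0.2, 63.2]
force: [0.2, 0.5, -2.1]
width: 0.0247
```

```bash
python3 -c "
from h import *
settle(4,1);go(.459,.0015,.2098)"
```

```text
24.117 [0.46   0.0011 0.215 ] [179.08  -0.23  63.24] [-0.9  0.3 -3.1]
24.167 [0.4597 0.0012 0.2149] [179.12  -0.22  63.24] [-0.2  1.  -3. ]
24.217 [0.4596 0.0013 0.2149] [179.14  -0.22  63.24] [-0.3  0.1 -3.1]
24.267 [0.4596 0.0012 0.2149] [179.13  -0.22  63.24] [ 0.6  0.4 -2.4]
t 24.27 pos [0.4596 0.0012 0.2149] rpy [179.13  -0.22  63.24] F [ 0.6  0.4 -2.4] w 0.0247 | delta [-0.1 -0.8  5.1] turn 0 rows 0.1
```

>>> carry_out --pt "0 0 4 0"

```text
clock: 24.35
tool_pos: [0.4603, 0.0011, 0.2117]
orientation: [179.0, -0.2, 63.2]
force: [0.0, -0.1, -3.3]
width: 0.0252
```

```bash
python3 -c "
from h import *
settle(3,1);go(.459,.0015,.2098)"
```

```text
24.4 [0.4596 0.0012 0.2104] [179.13  -0.22  63.24] [-0.3 -0.2 -3.9]
24.45 [0.4594 0.0013 0.2104] [179.17  -0.21  63.24] [-0.4  0.6 -2.6]
24.5 [0.4594 0.0013 0.2106] [179.17  -0.21  63.24] [ 0.3  0.1 -2.3]
t 24.5 pos [0.4594 0.0013 0.2106] rpy [179.17  -0.21  63.24] F [ 0.3  0.1 -2.3] w 0.0247 | delta [-0.  -0.5  0.8] turn 0 rows 0.0
```

>>> carry_out --pt "0 0 2 0"

```text
clock: 24.58
tool_pos: [0.4598, 0.0012, 0.2091]
orientation: [179.1, -0.2, 63.2]
force: [-2.1, -0.3, 10.9]
width: 0.0254
```

```bash
python3 -c "
from h import *
settle(3,1);go(.459,.0015,.2098)"
```

```text
24.633 [0.4598 0.0011 0.2089] [179.12  -0.21  63.24] [-0.8 -0.1 -1.4]
24.683 [0.4598 0.0011 0.2088] [179.13  -0.21  63.24] [ 0.1 -0.   0.9]
24.733 [0.4597 0.0012 0.2088] [179.13  -0.21  63.24] [ 0.1 -0.4  0.1]
t 24.73 pos [0.4597 0.0012 0.2088] rpy [179.13  -0.21  63.24] F [ 0.1 -0.4  0.1] w 0.0248 | delta [-0.  -0.8 -1. ] turn 0 rows 0.0
```

>>> carry_out --pt "0 -0.5 -3 0"

```text
clock: 24.82
tool_pos: [0.4589, 0.0015, 0.2113]
orientation: [179.2, -0.2, 63.2]
force: [0.0, 0.8, -2.7]
width: 0.0251
```

```bash
python3 -c "
from h import *
settle(3,0);go(.459,.0015,.2098)"
```

```text
t 24.97 pos [0.4593 0.0014 0.2119] rpy [179.12  -0.21  63.24] F [-0.   0.5 -3.5] w 0.0248 | delta [-0.  -0.3  2.1] turn 0 rows 0.1
```

>>> carry_out --pt "0 0 4.5 0"

```text
clock: 25.05
tool_pos: [0.4599, 0.0013, 0.2082]
orientation: [179.0, -0.2, 63.2]
force: [-2.6, 0.9, 18.0]
width: 0.025
```

```bash
python3 -c "
from h import *
settle(3,1);go(.459,.0015,.2098)"
```

```text
25.1 [0.4598 0.0013 0.2076] [179.04  -0.23  63.25] [-0.   0.7 -1.6]
25.15 [0.4595 0.0013 0.2074] [179.09  -0.22  63.24] [-0.2 -0.3 -1. ]
25.2 [0.4595 0.0014 0.2073] [179.09  -0.22  63.24] [ 0.1 -0.6 -1.6]
t 25.2 pos [0.4595 0.0014 0.2073] rpy [179.09  -0.22  63.24] F [ 0.1 -0.6 -1.6] w 0.0248 | delta [-0.1 -0.5 -2.5] turn 0 rows 0.1
```

>>> carry_out --pt "0 0 -3 0"

```text
clock: 25.28
tool_pos: [0.4588, 0.0015, 0.2095]
orientation: [179.2, -0.2, 63.2]
force: [-0.2, 0.1, -3.0]
width: 0.0248
```

```bash
python3 -c "
from h import *
settle(3,0);go(.459,.0015,.2098)"
```

```text
t 25.43 pos [0.4593 0.0015 0.2102] rpy [179.12  -0.22  63.24] F [-0.3 -0.3 -2.9] w 0.0246 | delta [-0.1 -0.3  0.4] turn 0 rows 0.0
```

>>> carry_out --pt "0 0 4.5 0"

```text
clock: 25.52
tool_pos: [0.46, 0.0013, 0.2066]
orientation: [179.0, -0.2, 63.2]
force: [-4.4, 0.9, 29.1]
width: 0.0252
```

```bash
python3 -c "
from h import *
settle(3,1);go(.459,.0015,.2098)"
```

```text
25.567 [0.46   0.0012 0.2063] [179.02  -0.24  63.24] [-0.5  0.1  2.1]
25.617 [0.4599 0.0013 0.2062] [179.03  -0.23  63.24] [ 0.5 -0.7  3.2]
25.667 [0.4599 0.0013 0.2063] [179.04  -0.24  63.24] [-0.3 -0.   2.4]
t 25.67 pos [0.4599 0.0013 0.2063] rpy [179.04  -0.24  63.24] F [-0.3 -0.   2.4] w 0.0249 | delta [-0.2 -0.9 -3.6] turn 0 rows 0.1
```

>>> carry_out --pt "0 0 -3 0"

```text
clock: 25.75
tool_pos: [0.4594, 0.0014, 0.2086]
orientation: [179.1, -0.2, 63.2]
force: [-0.6, -1.1, -2.2]
width: 0.0248
```

```bash
python3 -c "
from h import *
settle(3,0);go(.459,.0015,.2098)
shot('p3',[],box=(200,170,90,80),f=8)"
```

```text
t 25.9 pos [0.4597 0.0013 0.209 ] rpy [179.06  -0.23  63.24] F [ 0.  -0.7 -3.1] w 0.0252 | delta [-0.2 -0.7 -0.8] turn 0 rows 0.0
```

>>> carry_out --pt "0 0 4 0"

```text
clock: 26.03
tool_pos: [0.4604, 0.0012, 0.2059]
orientation: [179.0, -0.3, 63.2]
force: [-4.2, 2.6, 40.5]
width: 0.0251
```

```bash
python3 -c "
from h import *
settle(3,1);go(.459,.0015,.2098)"
```

```text
26.083 [0.4606 0.0012 0.2061] [178.96  -0.27  63.24] [-1.9  0.4  8.5]
26.133 [0.4605 0.0012 0.2061] [178.96  -0.26  63.25] [-1.5  0.6  8.2]
26.183 [0.4605 0.0012 0.2061] [178.96  -0.26  63.25] [-1.5  0.6  8.6]
t 26.18 pos [0.4605 0.0012 0.2061] rpy [178.96  -0.26  63.25] F [-1.5  0.6  8.6] w 0.0252 | delta [-0.4 -1.4 -3.7] turn 0 rows 0.1
```

View pics/p3.png

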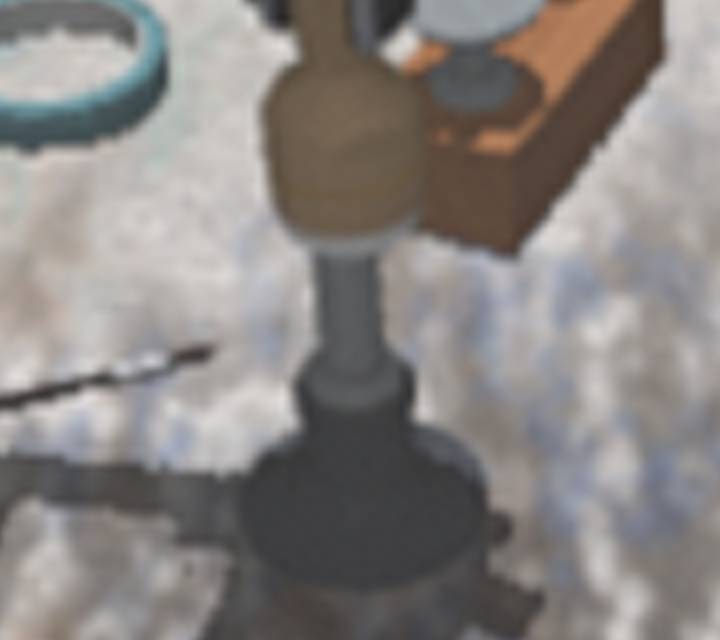

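>>> carry_out --pt "0 0 -38 0"

```text
clock: 26.27
tool_pos: [0.4556, 0.0024, 0.2377]
orientation: [179.7, -0.1, 63.2]
force: [-1.0, 0.1, -4.2]
width: 0.0247
```

```bash
python3 -c "
from h import *
settle(5,0);go(.4678,-.2273,.24)"
```

```text
t 26.52 pos [0.4594 0.0015 0.2434] rpy [179.    -0.25  63.25] F [-0.6 -0.8 -3.1] w 0.0249 | delta [-200.5  110.4    4.5] turn 0 rows 5.5
```

>>> carry_out --pt "-15 8 0 0" --pt "-28 15 0 0" --pt "-34 19 0 0" --pt "-34 19 0 0" --pt "-34 19 0 0" --pt "-28 15 0 0" --pt "-18 10 0 0" --pt "-8 5 0 0"

```text
clock: 27.18
tool_pos: [0.461, -0.2284, 0.2283]
orientation: [-179.6, -0.4, 63.7]
force: [-0.0, 0.0, -2.6]
width: 0.0247
```

```bash
python3 -c "
from h import *
settle(6,0);go(.4678,-.2273,.2)
shot('q1',[],box=(180,170,130,150),f=4);go(.4678,-.2273,.2)"
```

```text
t 27.48 pos [ 0.462  -0.2245  0.2298] rpy [-179.73   -0.48   63.91] F [-0.5 -0.2 -2.5] w 0.0251 | delta [-0.2  6.6 29.8] turn 0 rows 0.7
t 27.53 pos [ 0.4622 -0.2245  0.2301] rpy [-179.76   -0.47   63.92] F [ 0.4  0.1 -2.1] w 0.0254 | delta [-0.3  6.4 30. ] turn 0 rows 0.7
```

View pics/q1.png

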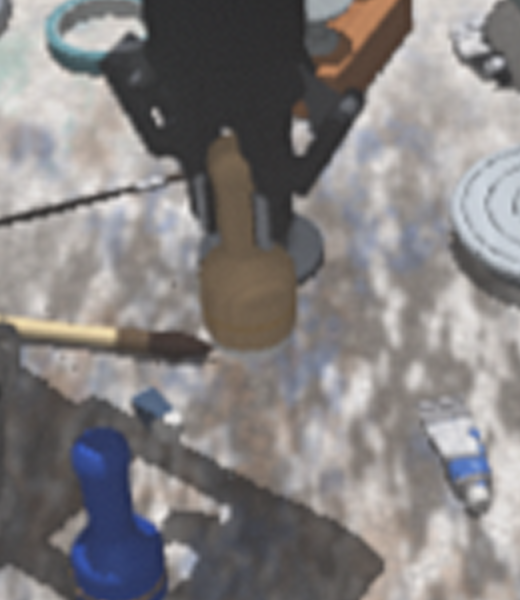

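>>> carry_out --pt "0 3 35 0" --pt "0 3 30 0"

```text
clock: 27.7
tool_pos: [0.4723, -0.2276, 0.1715]
orientation: [179.4, -0.3, 64.1]
force: [-0.2, 0.3, -3.5]
width: 0.0248
```

```bash
python3 -c "
from h import *
settle(6,0);go(.4678,-.2273,.13)"
```

```text
t 28.0 pos [ 0.4727 -0.2289  0.1736] rpy [179.33  -0.26  64.07] F [-0.  -0.7 -2.3] w 0.0249 | delta [-0.9 -5.7 43.6] turn 0 rows 1.1
```

>>> carry_out --pt "-1 -5.5 40 0"

```text
clock: 28.08
tool_pos: [0.4742, -0.232, 0.1426]
orientation: [178.3, -0.0, 64.1]
force: [2.8, -1.2, -1.8]
width: 0.0252
```

```bash
python3 -c "
from h import *
settle(6,0);go(.4678,-.2273,.095)"
```

```text
t 28.38 pos [ 0.4691 -0.2284  0.1358] rpy [179.15  -0.22  64.07] F [ 0.2  0.1 -2.6] w 0.0249 | delta [ 0.2 -2.2 40.7] turn 0 rows 1.0
```

>>> carry_out --pt "0 -0.5 34 0"

```text
clock: 28.47
tool_pos: [0.4745, -0.2324, 0.1094]
orientation: [178.3, -0.0, 64.1]
force: [2.4, -0.5, -2.4]
width: 0.025
```

```bash
python3 -c "
from h import *
settle(6,0);go(.4678,-.2273,.0873)"
```

```text
t 28.77 pos [ 0.4702 -0.229   0.1036] rpy [179.    -0.18  64.08] F [ 0.9 -0.5 -2.4] w 0.0249 | delta [ 0.5 -3.2 16.3] turn 0 rows 0.4
```

>>> carry_out --pt "0.5 -3 10 0"

```text
clock: 28.85
tool_pos: [0.4701, -0.2291, 0.0966]
orientation: [178.6, -0.1, 64.1]
force: [1.4, -1.3, -2.8]
width: 0.0247
```

```bash
python3 -c "
from h import *
settle(5,0);go(.4678,-.2273,.0873)"
```

```text
t 29.1 pos [ 0.4679 -0.2273  0.0937] rpy [178.99  -0.18  64.07] F [-0.2 -0.1 -2.2] w 0.0248 | delta [-0.  -0.2  6.4] turn 0 rows 0.2
```

>>> carry_out --pt "0 0 4 0"

```text
clock: 29.18
tool_pos: [0.4685, -0.2278, 0.0905]
orientation: [178.9, -0.2, 64.1]
force: [0.0, 0.7, -2.7]
width: 0.0248
```

```bash
python3 -c "
from h import *
settle(4,1);go(.4678,-.2273,.0873)"
```

```text
29.233 [ 0.468  -0.2274  0.0894] [178.98  -0.18  64.07] [-0.4  0.9 -3.8]
29.283 [ 0.4677 -0.2272  0.0893] [179.03  -0.19  64.07] [-0.1  0.2 -3.1]
29.333 [ 0.4677 -0.2272  0.0894] [179.03  -0.19  64.08] [-0.5  0.6 -2.7]
29.383 [ 0.4678 -0.2272  0.0896] [179.02  -0.19  64.08] [ 0.2 -0.3 -2.9]
t 29.38 pos [ 0.4678 -0.2272  0.0896] rpy [179.02  -0.19  64.08] F [ 0.2 -0.3 -2.9] w 0.0244 | delta [-0.1 -0.   2.3] turn 0 rows 0.1
```

>>> carry_out --pt "0 0 2 0"

```text
clock: 29.47
tool_pos: [0.4681, -0.2275, 0.0879]
orientation: [179.0, -0.2, 64.1]
force: [0.4, -0.7, -2.9]
width: 0.0251
```

```bash
python3 -c "
from h import *
settle(3,1)"
```

```text
29.517 [ 0.4679 -0.2273  0.0873] [179.01  -0.19  64.08] [ 0.3 -0.7 -0.4]
29.567 [ 0.4679 -0.2273  0.0874] [179.02  -0.19  64.07] [-0.7 -0.  -2.5]
29.617 [ 0.4678 -0.2272  0.0875] [179.03  -0.19  64.07] [ 0.6 -0.5 -2.5]
```

>>> carry_out --pt "0 0 0.7 0"

```text
clock: 29.7
tool_pos: [0.468, -0.2273, 0.0872]
orientation: [179.0, -0.2, 64.1]
force: [-1.5, 2.0, 8.5]
width: 0.0249
```

```bash
python3 -c "
from h import *
settle(3,1)"
```

```text
29.75 [ 0.468  -0.2273  0.0873] [179.02  -0.19  64.07] [-0.9  1.8  2.3]
29.8 [ 0.468  -0.2273  0.0873] [179.02  -0.19  64.08] [-0.7  1.4  2.9]
29.85 [ 0.468  -0.2273  0.0872] [179.01  -0.19  64.08] [-0.5  1.6  3.5]
```

On the table. Release.

>>> carry_out --pt "0 0 0 0" --pt "0 0 0 0" --pt "0 0 0 0" --pt "0 0 0 0" --pt "0 0 0 0" --claw 100

```text
clock: 30.27
tool_pos: [0.4687, -0.228, 0.0876]
orientation: [178.9, -0.2, 64.1]
force: [0.6, -0.1, -1.1]
width: 0.0832
```

```bash
python3 -c "
from h import *
settle(2,1)
shot('r1',[],box=(180,200,130,130),f=4)"
```

```text
30.317 [ 0.4687 -0.228   0.0876] [ 1.7887e+02 -1.5000e-01  6.4070e+01] [-0.  -0.3 -0.2]
30.367 [ 0.4687 -0.228   0.0876] [ 1.7888e+02 -1.5000e-01  6.4080e+01] [-0.7  0.1 -0.2]
```

View pics/r1.png

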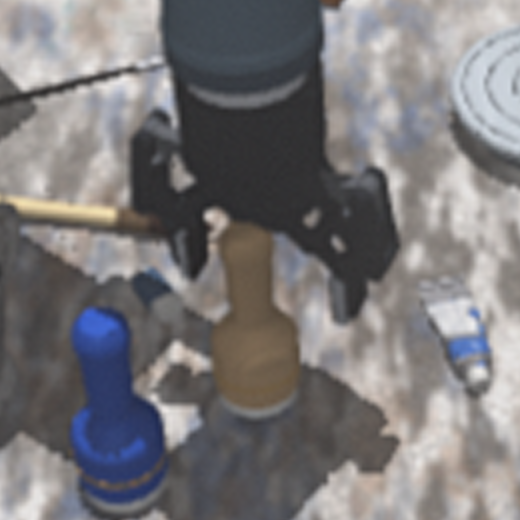

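>>> carry_out --pt "0 0 -25 0" --pt "0 0 -38 0" --pt "0 0 -38 0" --pt "0 0 -15 0"

```text
clock: 30.75
tool_pos: [0.463, -0.2247, 0.2017]
orientation: [179.7, -0.3, 64.0]
force: [1.3, -0.8, 1.2]
width: 0.0856
```

```bash
python3 -c "
from h import *
settle(5,0);go(.46,.002,.2)"
```

```text
t 31.0 pos [ 0.4609 -0.223   0.1959] rpy [-179.93   -0.44   64.04] F [-0.8  0.2 -0.9] w 0.0853 | delta [202.  -99.3  -2.4] turn 0 rows 5.4
```

>>> carry_out --pt "15 -7 -1 0" --pt "28 -14 -1 0" --pt "34 -16 -1 0" --pt "34 -16 -1 0" --pt "34 -17 -1 0" --pt "28 -14 -1 0" --pt "17 -8 0 0" --pt "8 -4 0 0"

```text
clock: 31.67
tool_pos: [0.4531, 0.0057, 0.1889]
orientation: [-178.4, -0.4, 63.5]
force: [0.1, 0.2, -1.5]
width: 0.0854
```

```bash
python3 -c "
from h import *
settle(6,0);go(.46,.002,.125)"
```

```text
t 31.97 pos [0.4547 0.0018 0.1905] rpy [-178.63   -0.34   63.32] F [ 0.3  1.  -0. ] w 0.0856 | delta [ 2.2  6.2 65.4] turn 0 rows 1.6
```

>>> carry_out --pt "1 3 25 0" --pt "0 0 20 0"

```text
clock: 32.13
tool_pos: [0.4611, -0.0014, 0.1487]
orientation: [-179.2, -0.4, 63.1]
force: [-0.2, 0.3, -0.2]
width: 0.0855
```

```bash
python3 -c "
from h import *
settle(6,0);go(.46,.002,.125)
shot('s1',[],box=(190,130,100,110),f=5)"
```

```text
t 32.43 pos [ 0.4612 -0.0006  0.1503] rpy [-179.2    -0.44   63.19] F [-1.4  0.3  0.3] w 0.0852 | delta [ 1.6 -1.9 25.4] turn 0 rows 0.6
```

View pics/s1.png

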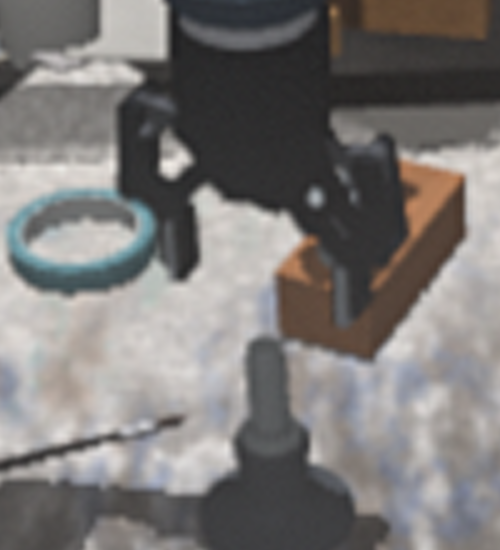

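>>> carry_out --pt "1 -1.5 34 0"

```text
clock: 32.57
tool_pos: [0.4659, -0.0002, 0.1226]
orientation: [180.0, -0.6, 63.2]
force: [2.6, -1.1, 0.0]
width: 0.0853
```

```bash
python3 -c "
from h import *
settle(6,0);go(.4595,.0015,.087)"
```

```text
t 32.87 pos [0.461  0.0013 0.1179] rpy [-179.33   -0.47   63.21] F [-0.2  0.3  0.9] w 0.0851 | delta [-0.8 -1.1 30.9] turn 0 rows 0.7
```

>>> carry_out --pt "0 -1 28 0"

```text
clock: 32.95
tool_pos: [0.4651, 0.0008, 0.0953]
orientation: [180.0, -0.6, 63.2]
force: [1.6, 0.0, -0.3]
width: 0.0854
```

```bash
python3 -c "
from h import *
settle(6,0);go(.4595,.0015,.087)"
```

```text
t 33.25 pos [0.4607 0.0019 0.0912] rpy [-179.43   -0.49   63.22] F [-0.4 -0.1  1. ] w 0.0854 | delta [-1.  -0.9  4.2] turn 0 rows 0.1
```

>>> carry_out --pt "-1 -0.9 3 0"

```text
clock: 33.33
tool_pos: [0.4606, 0.0012, 0.0897]
orientation: [-179.6, -0.5, 63.2]
force: [-0.1, 0.2, 1.0]
width: 0.0857
```

```bash
python3 -c "
from h import *
settle(3,0)"
```

>>> carry_out --pt "0 0 0 0" --pt "0 0 0 0" --pt "0 0 0 0" --pt "0 0 0 0" --pt "0 0 0 0" --pt "0 0 0 0" --claw 0 --squeeze 90

```text
clock: 33.98
tool_pos: [0.46, 0.0013, 0.0898]
orientation: [-179.5, -0.5, 63.2]
force: [-2.3, 1.2, 3.7]
width: 0.0198
```

```bash
python3 -c "
from h import *
settle(4,1);go(.4585,.0005,.0873)"
```

```text
34.033 [0.46   0.0013 0.0898] [-179.5    -0.51   63.22] [-3.2  1.1  5.1]
34.083 [0.46   0.0013 0.0898] [-179.5    -0.51   63.22] [-2.5  0.3  5.3]
34.133 [0.46   0.0013 0.0898] [-179.5    -0.5    63.23] [-2.8 -0.   5.5]
34.183 [0.46   0.0013 0.0898] [-179.5    -0.51   63.23] [-3.1  0.8  5.2]
t 34.18 pos [0.46   0.0013 0.0898] rpy [-179.5    -0.51   63.23] F [-3.1  0.8  5.2] w 0.0199 | delta [-1.4 -0.9  2.5] turn 0 rows 0.1
```

>>> carry_out --pt "0 0 -15 0"

```text
clock: 34.27
tool_pos: [0.457, 0.0019, 0.1018]
orientation: [-179.1, -0.4, 63.2]
force: [-0.9, 0.3, -9.5]
width: 0.02
```

```bash
python3 -c "
from h import *
settle(4,1);shot('t1',[],box=(190,150,110,110),f=5)"
```

```text
34.317 [0.4591 0.0015 0.1054] [-179.37   -0.48   63.24] [ 1.5  1.1 -6.5]
34.367 [0.4602 0.0011 0.1051] [-179.55   -0.51   63.23] [ 0.1 -0.5 -8.8]
34.417 [0.4599 0.0012 0.1044] [-179.52   -0.51   63.22] [-0.1 -0.7 -9.8]
34.467 [0.4594 0.0013 0.1038] [-179.45   -0.49   63.22] [-0.  -0.9 -8.3]
```

View pics/t1.png

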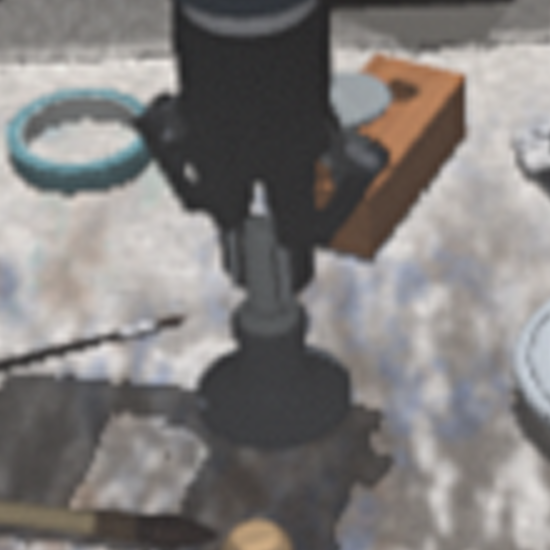

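>>> carry_out --pt "0 0 -25 0" --pt "0 0 -25 0" --pt "8 15 -8 0" --pt "14 26 0 0" --pt "16 31 0 0" --pt "16 31 0 0" --pt "15 30 0 0" --pt "12 24 0 0" --pt "8 15 0 0" --pt "4 8 0 0"

```text
clock: 35.35
tool_pos: [0.658, 0.0056, 0.1395]
orientation: [-177.7, -0.1, 63.2]
force: [-1.0, -0.7, -8.9]
width: 0.0198
```

```bash
python3 -c "
from h import *
settle(6,0);go(.6615,.0035,.13)
robot.camera('top')
for n in('side','top'):
  for t in('turntable_top','stand_foot'):
    for r in robot.tip_of(n,t)[:2]: print(n,t,round(r['score'],2),c2w(n,r['position']).round(4))
z=robot.read_state()['tool_pos'][2]-.0898
shot('u1',[((.66,.003,.03),.073),((.66,.003,z),.042)],box=(250,130,130,130),f=4)"
```

```text
t 35.65 pos [0.6552 0.0056 0.1409] rpy [-1.7769e+02 -3.0000e-02  6.3150e+01] F [-1.2 -0.1 -8.4] w 0.0196 | delta [ 0.9  7.  10.6] turn 0 rows 0.3
side turntable_top 0.7 [0.6568 0.0064 0.0325]
side stand_foot 0.75 [0.6468 0.0016 0.0459]
top stand_foot 0.49 [0.6543 0.0032 0.0502]
```

View pics/u1.png

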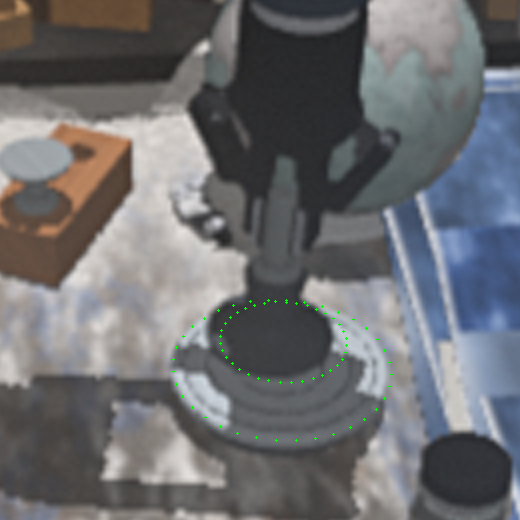

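>>> carry_out --pt "1 7 -30 0"

```text
clock: 36.03
tool_pos: [0.6584, 0.0039, 0.1651]
orientation: [-177.0, 0.1, 63.2]
force: [-2.1, -0.1, -11.9]
width: 0.0201
```

```bash
python3 -c "
from h import *
settle(6,0);go(.6615,.0035,.13)"
```

```text
t 36.33 pos [0.6632 0.0028 0.171 ] rpy [-1.7776e+02 -6.0000e-02  6.3150e+01] F [-0.5  0.6 -9. ] w 0.0201 | delta [-0.2 -0.2 41.1] turn 0 rows 1.0
```

>>> carry_out --pt "0 0 36 0" --pt "0 0 -25 0"

```text
clock: 36.5
tool_pos: [0.6565, 0.0042, 0.146]
orientation: [-176.7, 0.3, 63.1]
force: [-8.2, 1.1, -18.4]
width: 0.0198
```

```bash
python3 -c "
from h import *
settle(6,0);go(.6615,.0035,.13)"
```

```text
t 36.8 pos [0.6673 0.0024 0.167 ] rpy [-178.54   -0.3    63.16] F [-0.7 -0.4 -8.8] w 0.0203 | delta [-1.8 -4.7 37.1] turn 0 rows 0.9
```

Repeat twice.

>>> carry_out --pt "0 -2 36 0" --pt "0 -2 -28 0"

```text
clock: 36.97
tool_pos: [0.658, 0.0051, 0.1454]
orientation: [-177.5, 0.0, 63.1]
force: [-10.5, 0.8, -20.6]
width: 0.02
```

```bash
python3 -c "
from h import *
settle(6,0);go(.6615,.0035,.13)"
```

```text
t 37.27 pos [0.6692 0.0032 0.1686] rpy [-179.55   -0.6    63.16] F [-0.3 -0.3 -8.9] w 0.02 | delta [-3.6 -6.7 38.6] turn 0 rows 0.9
```

>>> carry_out --pt "0 -2 30 0" --pt "0 -3 -26 0"

```text
clock: 37.43
tool_pos: [0.6613, 0.0057, 0.1565]
orientation: [-179.0, -0.4, 63.1]
force: [-3.2, 0.2, -10.0]
width: 0.0201
```

```bash
python3 -c "
from h import *
settle(6,0);go(.6615,.0035,.13)"
```

```text
t 37.73 pos [0.6702 0.0044 0.1745] rpy [179.43  -0.9   63.16] F [-0.3  0.7 -1.5] w 0.0195 | delta [-5.4 -7.8 44.3] turn 0 rows 1.1
```

```bash
python3 -c "
from h import *
settle(2,1)
shot('v1',[],box=(240,110,150,150),f=4); cv2.imwrite('pics/v1top.png',robot.camera('top'))"
```

```text
37.783 [0.6698 0.0045 0.1739] [179.5   -0.88  63.16] [-0.2 -0.  -2.5]
37.833 [0.6695 0.0045 0.1734] [179.55  -0.86  63.16] [ 0.1 -0.1 -3. ]
```

View pics/v1.png

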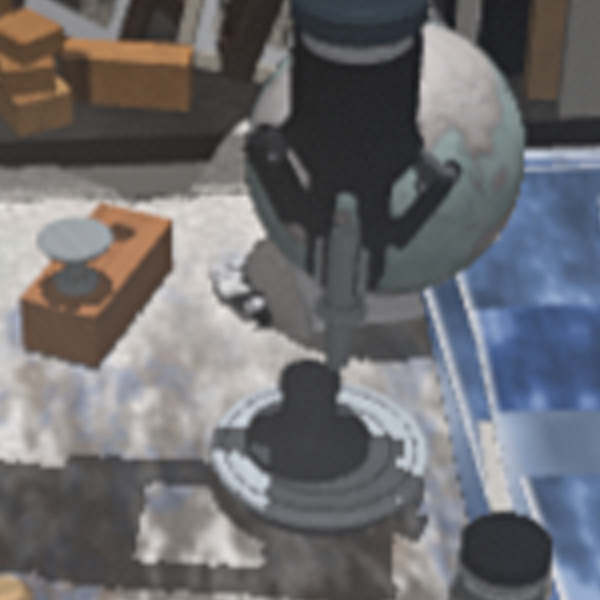

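View pics/v1top.png

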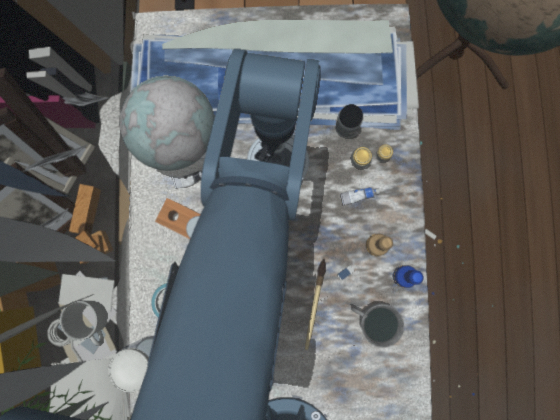

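```bash
python3 -c "
from h import *
I=cv2.imread('pics/raw_v1.png',0)
go(.6615,.0035,.17)
print('boss guess',unproj('side',(317.3,204.3),.088),'base',unproj('side',(317.3,219),.036))
for r in (205,208,211,214): print(r,'from 305',I[r,305:332])
for c in (316,317,318): print(c,'rows 194-226',I[194:226,c])
for r in (190,193,196,199): print(r,'from 315',I[r,315:335])
for r in (181,184): print(r,'from 312',I[r,312:340])
"
```

```text
t 37.93 pos [0.6692 0.0046 0.1727] rpy [179.62  -0.84  63.16] F [ 0.   0.8 -1.8] w 0.0201 | delta [-4.5 -6.4  2.6] turn 0 rows 0.2
boss guess [0.65023229 0.0042445  0.088     ] base [0.65272122 0.00640086 0.036     ]
205 from 305 [212 206 199 193 142  81  59  60  61  60  62  61  61  62  60  58  60  59
  54  63 137 179 187 187 183 168 168]
208 from 305 [180 170 171 170 173 116  63  59  62  64  63  63  63  63  63  61  61  59
  60 115 184 199 184 174 166 168 164]
211 from 305 [170 141 108  92  89  68  56  60  61  62  62  63  62  62  62  61  62  58
  57  75  91 101 138 173 183 195 199]
214 from 305 [ 57  57  60  58  59  57  61  61  61  61  61  60  64  64  63  61  61  59
  58  58  57  59  55  57  80 148 191]
316 rows 194-226 [100  92 105 148 176 143  62  56  60  62  62  61  61  61  63  63  61  63
  62  62  60  63  61  63  63  65  66  65  64  63  63  63]
317 rows 194-226 [ 95  91  92 136 179 146  64  56  62  60  63  61  63  61  63  63  62  62
  62  63  64  63  62  63  63  64  65  65  66  63  62  63]
318 rows 194-226 [ 88  87  91 138 186 158  76  57  62  63  62  62  62  62  63  63  61  62
  62  63  64  62  63  63  64  64  67  66  65  62  63  63]
190 from 315 [104 100  95 110 119 113  92  83  87  91  90  92  90  89  90  95 105 108
 107 109]
193 from 315 [106 104  97  95  92  90  78  80  85  88  88  86  83  80  81  77  75  74
  74  75]
196 from 315 [136 105  92  91  90  88  81  81  84  88  88  84  80  78  77  75  74  73
  72  71]
199 from 315 [144 143 146 158 168 183 125  83  85  86  83  81 112 132 103  85 111  94
  77  77]
181 from 312 [107 104 110 115 117 117 110 101  78  69  80  84  87  88  89  87  69  87
  96  75  50  46  64  77  80  83  86  84]
184 from 312 [106 105 102 101 109 116 113 101  84  76  81  85  87  88  89  87  80  75
  85 103 114 109 106 106 104 106 106 111]
```

```bash
python3 -c "
from h import *
from scipy.optimize import fsolve
f=lambda v:[proj('side',(v[0],v[1],.082))[0]-317.0, proj('side',(v[0],v[1]+.0205,.088))[1]-199.1]
x,y=fsolve(f,[.655,.004]);print('foot side-frame',x,y)
I=cv2.imread('pics/raw_v1.png',0)
zt=.1732-.0738
for c in (322,323,324,325): print(c,'rows 194-206',I[194:207,c],'top rows 150-170',I[152:170,c-1])
xx=.667
for yy in (.002,.005): print('tip front',proj('side',(xx,yy-.0078,zt)),'top back',proj('side',(xx,yy+.0095,zt+.103)))
print([proj('side',(xx,.003,zt+d)).round(1) for d in (0.005,.042,.1)])
for r in (158,164,170): print(r,I[r,312:340])
shot('v2',[((x,y,.088),.0205),((x,y,.03),.042),((.66,.003,.03),.073)]+spin(.667,.003,zt),box=(280,140,80,100),f=6)
"
```

```text
foot side-frame 0.649922319663044 0.006075225973348166
322 rows 194-206 [80 81 81 78 80 83 80 77 67 58 58 59 59] top rows 150-170 [42 42 43 43 42 41 44 42 43 41 42 46 43 41 43 45 44 51]
323 rows 194-206 [84 85 84 85 86 85 85 82 73 56 55 54 55] top rows 150-170 [42 41 42 42 44 42 43 40 41 40 42 43 45 43 44 51 57 62]
324 rows 194-206 [87 88 88 86 87 86 83 84 87 77 62 63 61] top rows 150-170 [41 41 45 41 42 41 43 45 43 47 49 59 66 63 63 78 82 79]
325 rows 194-206 [ 87  87  88  86  85  83  83 103 146 158 137 137 131] top rows 150-170 [43 41 43 43 42 41 64 85 88 92 85 83 84 81 75 86 88 86]
tip front [324.44327511 202.9480088 ] top back [325.70131506 165.65707829]
tip front [324.28848049 202.23378767] top back [325.53656848 164.98815696]
[array([324.1, 199.3]), array([324.9, 187.7]), array([326.1, 168.6])]
158 [ 45  44  44  44  46  44  43  43  44  44  43  43  64  86  90  77  57  44
  40  43  43  40  41  41  35  51 114 127]
164 [44 46 46 45 46 46 47 46 46 43 45 66 84 90 86 88 94 69 46 42 43 42 42 43
 41 49 62 63]
170 [83 80 84 86 69 52 55 87 81 55 68 80 86 89 93 93 89 77 53 43 45 45 45 45
 45 47 45 44]
```

View pics/v2.png

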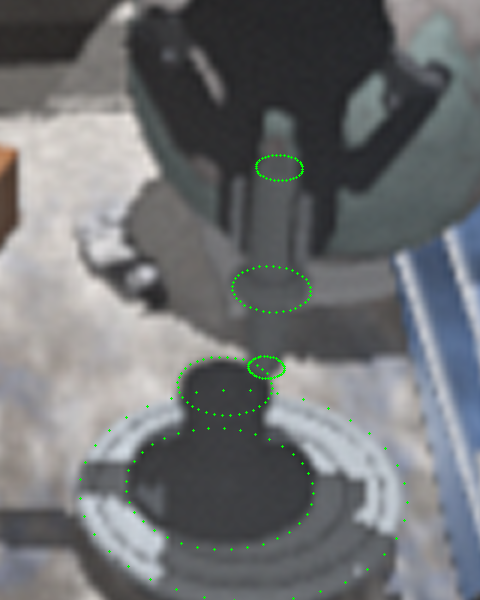

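>>> carry_out --pt "-5.4 -16.4 -2 0"

```text
clock: 38.07
tool_pos: [0.6537, 0.0064, 0.1742]
orientation: [179.5, -0.9, 63.1]
force: [-1.8, 0.4, -1.8]
width: 0.0199
```

```bash
python3 -c "
from h import *
settle(6,0);go(.652,.007,.16)
z=robot.read_state()['tool_pos'][2]-.0738;print('tipz',z)
shot('v3',[((.6499,.0061,.088),.0205)]+spin(.6499,.0061,z),box=(280,140,80,100),f=6)
I=cv2.imread('pics/raw_v3.png',0)
for r in (190,193,196,199,205,208): print(r,'from 305',I[r,305:332])
for c in (316,317,318): print(c,I[192:208,c])
print('pred shank',[proj('side',(.6499,.0061,z+d)).round(1) for d in (0.005,.015)],'front',proj('side',(.6499,.0061-.0078,z)))
"
```

```text
t 38.37 pos [0.6526 0.007  0.1744] rpy [179.6   -0.84  63.16] F [ 0.2 -0.  -2.8] w 0.0197 | delta [-0.5 -0.6 14.4] turn 0 rows 0.3
tipz 0.1006399620706934
190 from 305 [ 46  46  59  83  93  94  97  99 101  90  83  85  87  86  86  85  85 104
 117 121 120 118 121 121 115 110 110]
193 from 305 [199 194 190 185 157 147 118  98 100  87  80  83  86  87  87  83  82  83
  83  81  78  78  79  81  81  77  75]
196 from 305 [190 185 179 178 179 183 188 191 189 130  83  83  87  87  83  82  90  97
  94  89  87  86  79  78  76  76  73]
199 from 305 [187 188 185 180 185 184 177 173 161 117  85  84  88  86  86 124 179 195
 165 181 162 144 142 137 103  84 111]
205 from 305 [209 205 198 191 142  81  56  60  62  60  61  63  63  63  61  58  62  60
  55  62 137 180 188 187 184 168 167]
208 from 305 [180 170 170 170 172 114  63  58  63  62  62  64  62  61  61  63  61  59
  59 114 183 196 183 173 168 170 163]
316 [83 83 84 83 83 83 82 84 86 76 65 59 63 63 61 62]
317 [87 86 86 87 87 86 85 88 89 82 66 62 62 63 63 61]
318 [89 87 87 87 87 88 86 86 86 79 64 62 62 63 62 62]
pred shank [array([317.4, 198.5]), array([317.5, 195.4])] front [317.65906666 201.87376699]
```

View pics/v3.png

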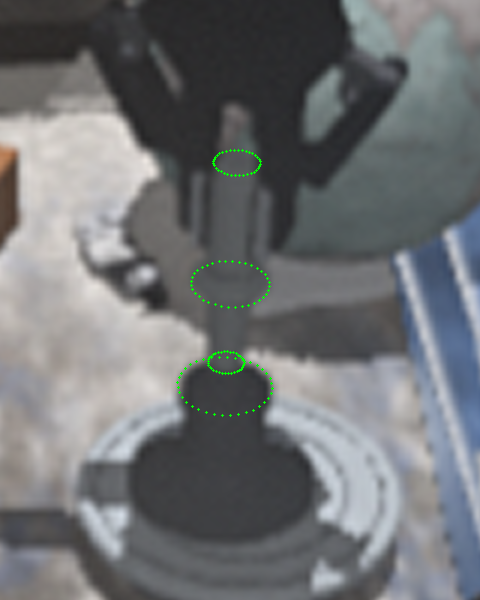

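>>> carry_out --pt "0.7 0.4 15 0"

```text
clock: 38.5
tool_pos: [0.656, 0.0071, 0.1627]
orientation: [179.3, -0.9, 63.2]
force: [0.7, 0.7, -2.0]
width: 0.02
```

```bash
python3 -c "
from h import *
settle(4,1);go(.653,.0075,.14)
I=cv2.cvtColor(robot.camera('side'),cv2.COLOR_BGR2GRAY)
for r in (196,198,205): print(r,'from 305',I[r,305:332])"
```

```text
38.55 [0.6537 0.0076 0.1575] [179.62  -0.84  63.14] [-1.4  1.2 -4. ]
38.6 [0.6526 0.0077 0.1573] [179.79  -0.79  63.14] [ 0.   0.5 -2.3]
38.65 [0.6527 0.0077 0.158 ] [179.77  -0.8   63.15] [-0.4  0.2 -2.8]
38.7 [0.6532 0.0076 0.1589] [179.69  -0.82  63.15] [ 0.3 -1.2 -2.6]
t 38.7 pos [0.6532 0.0076 0.1589] rpy [179.69  -0.82  63.15] F [ 0.3 -1.2 -2.6] w 0.0202 | delta [-0.5 -0.3 18.9] turn 0 rows 0.5
196 from 305 [191 186 179 180 180 183 189 192 191 128  83  83  86  86  86  84  85  95
  95  89  86  84  83  78  75  75  74]
198 from 305 [186 186 178 175 177 180 178 176 175 124  85  83  88  89  84  85 136 152
 120 137 117  95  92  84  74  72  75]
205 from 305 [211 206 199 193 143  79  57  58  60  66  75  82  89  87  80  65  60  59
  56  62 136 180 189 189 183 168 167]
```

>>> carry_out --pt "0 0 11 0"

```text
clock: 38.83
tool_pos: [0.6555, 0.0074, 0.1513]
orientation: [179.4, -0.9, 63.2]
force: [-3.6, 0.1, 1.7]
width: 0.0199
```

```bash
python3 -c "
from h import *
settle(4,1)"
```

```text
38.883 [0.6535 0.0076 0.1473] [179.65  -0.82  63.15] [-1.9  0.5 -4.5]
38.933 [0.6529 0.0077 0.1469] [179.73  -0.79  63.15] [-0.5 -1.  -3. ]
38.983 [0.6532 0.0076 0.1474] [179.7   -0.81  63.15] [-0.1  0.2 -3. ]
39.033 [0.6535 0.0077 0.1479] [179.66  -0.83  63.15] [-0.9 -0.  -1.4]
```

>>> carry_out --pt "0 0 10 0"

```text
clock: 39.12
tool_pos: [0.6548, 0.0074, 0.1401]
orientation: [179.5, -0.9, 63.2]
force: [-3.1, -1.8, 0.5]
width: 0.0196
```

```bash
python3 -c "
from h import *
settle(4,1)"
```

```text
39.167 [0.6532 0.0075 0.1364] [179.69  -0.79  63.15] [ 1.2 -3.1 -1.8]
39.217 [0.6532 0.0074 0.1364] [179.7   -0.78  63.14] [ 0.5 -2.2 -3.5]
39.267 [0.6534 0.0075 0.1369] [179.69  -0.8   63.14] [ 0.1 -1.3 -2.6]
39.317 [0.6535 0.0076 0.1374] [179.68  -0.81  63.14] [ 1.  -1.1 -1.8]
```

>>> carry_out --pt "-0.3 0 6 0"

```text
clock: 39.4
tool_pos: [0.6542, 0.0072, 0.1326]
orientation: [179.6, -0.8, 63.1]
force: [-2.1, -0.5, 0.0]
width: 0.0197
```

```bash
python3 -c "
from h import *
settle(4,1)"
```

```text
39.45 [0.6533 0.0072 0.1305] [179.69  -0.8   63.14] [ 3.4 -2.2 -1.7]
39.5 [0.6534 0.0072 0.1306] [179.67  -0.81  63.14] [ 1.1 -1.5 -3.1]
39.55 [0.6535 0.0073 0.1309] [179.68  -0.81  63.14] [ 0.  -1.7 -2.9]
39.6 [0.6535 0.0073 0.1312] [179.68  -0.81  63.14] [ 0.1 -1.2 -2.4]
```

>>> carry_out --pt "-0.3 0 3 0"

```text
clock: 39.68
tool_pos: [0.6538, 0.0071, 0.1288]
orientation: [179.6, -0.8, 63.1]
force: [-0.0, -0.4, -1.2]
width: 0.0198
```

```bash
python3 -c "
from h import *
settle(3,1)"
```

```text
39.733 [0.6535 0.007  0.1278] [179.67  -0.82  63.13] [ 2.  -1.6 -2.9]
39.783 [0.6535 0.007  0.1279] [179.66  -0.82  63.13] [ 0.7 -1.6 -2.3]
39.833 [0.6535 0.007  0.128 ] [179.66  -0.82  63.13] [ 1.  -1.1 -2.9]
```

>>> carry_out --pt "-0.2 0 2.5 0"

```text
clock: 39.92
tool_pos: [0.6537, 0.007, 0.126]
orientation: [179.6, -0.8, 63.1]
force: [-1.1, -0.7, 1.5]
width: 0.02
```

```bash
python3 -c "
from h import *
settle(3,1)"
```

```text
39.967 [0.6536 0.007  0.1254] [179.65  -0.83  63.13] [ 1.9 -0.4 -1.2]
40.017 [0.6536 0.007  0.1254] [179.65  -0.83  63.13] [ 1.4 -1.3 -2. ]
40.067 [0.6536 0.007  0.1254] [179.65  -0.83  63.13] [ 0.7 -0.7 -1.8]
```

>>> carry_out --pt "0 0 1.5 0"

```text
clock: 40.15
tool_pos: [0.6537, 0.007, 0.1246]
orientation: [179.6, -0.8, 63.1]
force: [-2.4, 0.3, 6.9]
width: 0.02
```

```bash
python3 -c "
from h import *
settle(3,1)"
```

```text
40.2 [0.6537 0.007  0.1243] [179.64  -0.83  63.14] [-0.1 -0.9  1.1]
40.25 [0.6537 0.007  0.1243] [179.63  -0.84  63.14] [-0.8 -1.5  3.2]
40.3 [0.6537 0.007  0.1243] [179.63  -0.84  63.14] [-0.1 -0.8  1.9]
```

>>> carry_out --pt "0 0 0.8 0"

```text
clock: 40.38
tool_pos: [0.6537, 0.007, 0.1242]
orientation: [179.6, -0.8, 63.1]
force: [-3.3, -0.9, 7.5]
width: 0.0199
```

>>> carry_out --pt "0 0 0 0" --pt "0 0 0 0" --pt "0 0 0 0" --pt "0 0 0 0" --pt "0 0 -25 0" --pt "0 0 -35 0" --pt "0 0 -30 0" --claw 100

```text
clock: 40.97
tool_pos: [0.6471, 0.0078, 0.2057]
orientation: [-179.3, -0.6, 63.1]
force: [0.3, -0.5, 1.3]
width: 0.0853
```

```bash
python3 -c "
from h import *
settle(4,0);go(.468,-.2275,.215)
shot('w1',[((.6499,.0061,.088),.0205)],box=(260,120,110,120),f=5)"
```

```text
t 41.17 pos [0.6483 0.0075 0.2064] rpy [-179.56   -0.68   63.13] F [-0.4  0.3 -0.3] w 0.0852 | delta [-291.   -54.6  -11.7] turn 0 rows 7.1
```

View pics/w1.png

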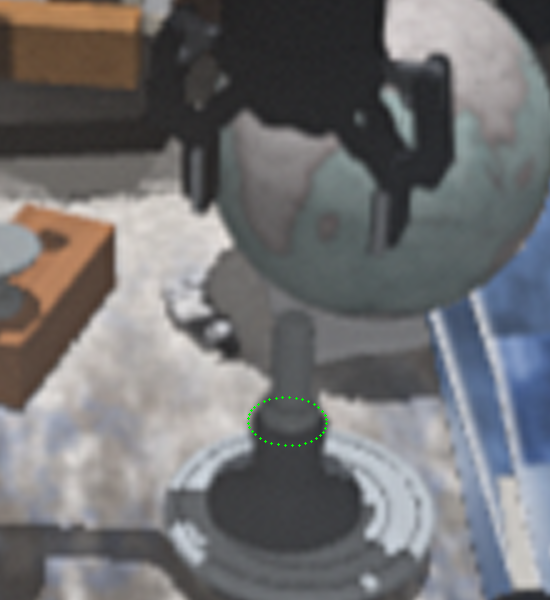

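>>> carry_out --pt "-20 -4 -1 0" --pt "-35 -6.5 0 0" --pt "-40 -7.5 0 0" --pt "-40 -7.5 0 0" --pt "-40 -7.5 0 0" --pt "-40 -7.5 0 0" --pt "-35 -6.5 0 0" --pt "-24 -4.5 0 0" --pt "-12 -2 0 0"

```text
clock: 41.97
tool_pos: [0.4568, -0.2233, 0.1853]
orientation: [-177.9, -0.7, 63.6]
force: [-0.2, -0.1, -0.6]
width: 0.0853
```

```bash
python3 -c "
from h import *
settle(4,0);go(.468,-.2275,.13)"
```

```text
t 42.17 pos [ 0.4592 -0.2213  0.1861] rpy [-177.94   -0.8    63.69] F [0.2 0.7 1. ] w 0.0855 | delta [-2.4 12.7 55.6] turn 0 rows 1.4
```

>>> carry_out --pt "-1 7 25 0" --pt "-1 4 25 0"

```text
clock: 42.33
tool_pos: [0.4711, -0.227, 0.1391]
orientation: [-178.5, -0.7, 63.8]
force: [0.1, -0.6, -0.7]
width: 0.0856
```

```bash
python3 -c "
from h import *
settle(4,0);go(.468,-.2275,.09)"
```

```text
t 42.53 pos [ 0.4698 -0.2262  0.139 ] rpy [-178.25   -0.77   63.83] F [-0.1  0.3  0.1] w 0.0856 | delta [-2.6  0.5 49. ] turn 0 rows 1.2
```

>>> carry_out --pt "0 0 25 0" --pt "0 0 18 0"

```text
clock: 42.7
tool_pos: [0.4736, -0.2268, 0.1017]
orientation: [-178.9, -0.6, 64.0]
force: [-1.0, 1.5, -0.9]
width: 0.0852
```

```bash
python3 -c "
from h import *
settle(4,0);go(.468,-.2275,.087)"
```

```text
t 42.9 pos [ 0.4736 -0.2273  0.1026] rpy [-178.88   -0.63   63.95] F [ 0.6 -0.7 -0.3] w 0.0853 | delta [-2.8 -4.6 15.6] turn 0 rows 0.4
```

>>> carry_out --pt "-2.5 -4.5 14 0"

```text
clock: 42.98
tool_pos: [0.4714, -0.2292, 0.0927]
orientation: [-179.3, -0.5, 64.0]
force: [1.1, 0.0, 0.1]
width: 0.0856
```

```bash
python3 -c "
from h import *
settle(4,0);go(.468,-.2275,.087)"
```

```text
t 43.18 pos [ 0.4688 -0.2276  0.0899] rpy [-178.95   -0.62   63.95] F [-0.  -0.9 -0.2] w 0.0853 | delta [-0.3 -0.7  2.9] turn 0 rows 0.1
```

>>> carry_out --pt "0 0 0 0" --pt "0 0 0 0" --pt "0 0 0 0" --pt "0 0 0 0" --pt "0 0 0 0" --claw 0 --squeeze 80

```text
clock: 43.6
tool_pos: [0.4708, -0.2289, 0.0939]
orientation: [-179.2, -0.6, 64.0]
force: [1.7, -1.4, -1.6]
width: 0.0277
```

```bash
python3 -c "
from h import *
settle(1,0);go(.651,.007,.27)"
```

```text
t 43.65 pos [ 0.4709 -0.2289  0.0937] rpy [-179.24   -0.56   63.95] F [ 1.1 -0.4 -2.5] w 0.0271 | delta [ 292.7   56.  -174.2] turn 0 rows 8.3
```

>>> carry_out --pt "0 0 -20 0" --pt "0 0 -36 0" --pt "0 0 -40 0" --pt "0 0 -40 0" --pt "0 0 -36 0" --pt "20 3 -12 0"

```text
clock: 44.15
tool_pos: [0.4784, -0.2134, 0.2763]
orientation: [-178.1, -0.7, 63.8]
force: [2.0, -1.1, -1.7]
width: 0.0268
```

```bash
python3 -c "
from h import *
settle(2,0);go(.651,.007,.28);shot('x1',[],box=(180,170,130,150),f=3)"
```

```text
t 44.25 pos [ 0.48   -0.2099  0.2745] rpy [-178.08   -0.93   63.97] F [ 0.3 -0.3 -3.3] w 0.027 | delta [270.   58.4  -3.1] turn 0 rows 6.6
```

View pics/x1.png

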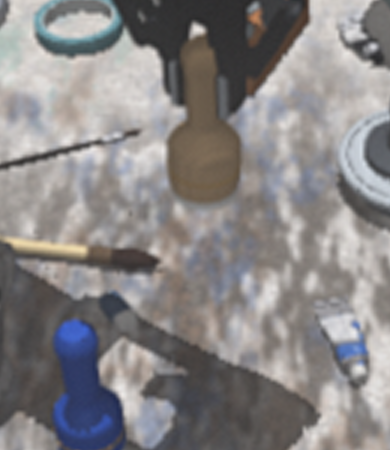

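>>> carry_out --pt "22 5 -1 0" --pt "36 8 -1 0" --pt "40 8.5 -1 0" --pt "40 8.5 -1 0" --pt "40 8.5 -1 0" --pt "36 8 -1 0" --pt "26 5.5 -1 0" --pt "14 3 0 0" --pt "6 1 0 0"

```text
clock: 45.05
tool_pos: [0.64, 0.0048, 0.2581]
orientation: [-176.1, -0.4, 63.6]
force: [-0.2, -0.7, -2.6]
width: 0.0269
```

```bash
python3 -c "
from h import *
settle(5,0);go(.6525,.007,.26);shot('x2',[],box=(260,70,110,150),f=4)"
```

```text
t 45.3 pos [0.6394 0.0015 0.2605] rpy [-176.25   -0.38   63.37] F [-0.  -0.1 -3. ] w 0.0269 | delta [10.8  9.3 -0.1] turn 0 rows 0.3
```

View pics/x2.png

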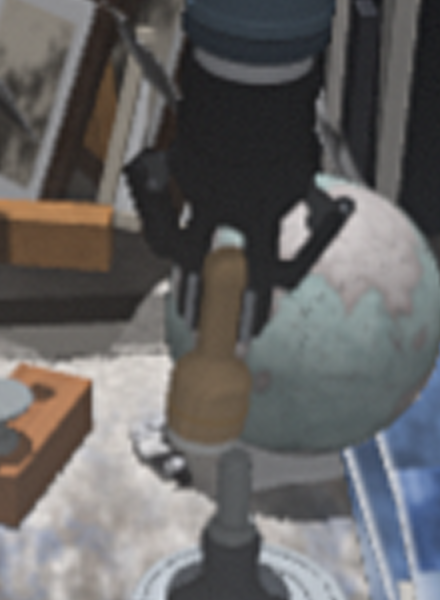

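>>> carry_out --pt "4 4 -28 0"

```text
clock: 45.43
tool_pos: [0.6425, 0.0013, 0.2827]
orientation: [-175.7, -0.2, 63.2]
force: [0.7, -0.7, -4.5]
width: 0.027
```

```bash
python3 -c "
from h import *
settle(3,0)"
```

>>> carry_out --pt "2 2 38 0" --pt "2 0 -38 0"

```text
clock: 45.75
tool_pos: [0.6409, 0.0035, 0.2711]
orientation: [-175.3, -0.1, 63.1]
force: [-5.8, 0.7, -13.8]
width: 0.027
```

```bash
python3 -c "
from h import *
settle(4,0);go(.6525,.007,.26)"
```

```text
t 45.95 pos [0.655  0.0011 0.2959] rpy [-177.75   -0.79   63.18] F [ 0.3  0.7 -2.9] w 0.0268 | delta [ 3.6 -3.5 36.1] turn 0 rows 0.9
```

>>> carry_out --pt "0 0 38 0" --pt "0 0 -38 0"

```text
clock: 46.12
tool_pos: [0.6452, 0.0025, 0.2748]
orientation: [-176.5, -0.4, 63.1]
force: [-8.2, 1.9, -16.3]
width: 0.0267
```

```bash
python3 -c "
from h import *
settle(4,0);go(.6525,.007,.26)"
```

```text
t 46.32 pos [ 6.604e-01 -3.000e-04  3.012e-01] rpy [-179.07   -1.17   63.17] F [ 0.8 -0.4 -2.3] w 0.0271 | delta [ 2.1 -9.7 41.4] turn 0 rows 1.0
```

>>> carry_out --pt "4 -9.5 38 0"

```text
clock: 46.4
tool_pos: [0.6599, 0.006, 0.273]
orientation: [179.8, -1.5, 63.1]
force: [2.3, 0.1, -1.2]
width: 0.0268
```

```bash
python3 -c "
from h import *
settle(4,0);go(.6525,.0065,.247);shot('x3',[],box=(260,100,110,120),f=4);go(.6525,.0065,.247)"
```

```text
t 46.6 pos [0.6534 0.0085 0.2629] rpy [-178.97   -1.13   63.19] F [ 0.2  0.7 -2. ] w 0.0267 | delta [-2.5  0.4 15.8] turn 0 rows 0.4
t 46.65 pos [0.6544 0.0082 0.2644] rpy [-179.13   -1.18   63.17] F [ 0.7 -0.2 -2.3] w 0.0267 | delta [-2.7 -0.6 17.4] turn 0 rows 0.4
```

View pics/x3.png

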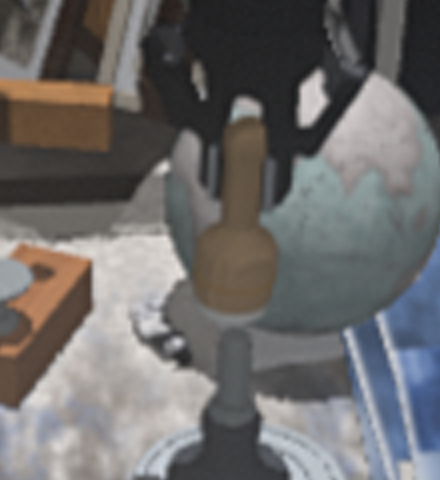

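>>> carry_out --pt "-1.5 0 12 0"

```text
clock: 46.73
tool_pos: [0.6564, 0.0066, 0.2567]
orientation: [-179.6, -1.3, 63.2]
force: [0.7, 0.0, -1.8]
width: 0.0265
```

```bash
python3 -c "
from h import *
settle(4,0);go(.6525,.0065,.247)"
```

```text
t 46.93 pos [0.6538 0.0069 0.2524] rpy [-179.13   -1.17   63.15] F [-0.7 -0.3 -2.9] w 0.0266 | delta [-1.  -0.9  5.4] turn 0 rows 0.1
```

>>> carry_out --pt "0 0 4 0"

```text
clock: 47.02
tool_pos: [0.6545, 0.0067, 0.2497]
orientation: [-179.3, -1.2, 63.1]
force: [-0.8, -0.7, -3.3]
width: 0.0269
```

```bash
python3 -c "
from h import *
settle(3,1)"
```

```text
47.067 [0.654  0.0067 0.2482] [-179.15   -1.18   63.14] [-0.4  0.2 -2.5]
47.117 [0.6537 0.0069 0.248 ] [-179.1    -1.16   63.15] [ 0.7 -0.2 -3.4]
47.167 [0.6537 0.0069 0.2482] [-179.1    -1.16   63.15] [-0.   0.2 -3.1]
```

>>> carry_out --pt "0 0 3 0"

```text
clock: 47.25
tool_pos: [0.6541, 0.0069, 0.246]
orientation: [-179.2, -1.2, 63.2]
force: [-0.8, -0.0, -2.7]
width: 0.0269
```

```bash
python3 -c "
from h import *
settle(3,1)"
```

```text
47.3 [0.6539 0.0069 0.2451] [-179.14   -1.18   63.15] [ 0.1 -0.4 -0.8]
47.35 [0.6538 0.0069 0.2452] [-179.13   -1.17   63.15] [-0.6 -0.4 -3.4]
47.4 [0.6537 0.007  0.2452] [-179.12   -1.17   63.15] [-0.2  0.5 -1.8]
```

>>> carry_out --pt "0 0 2 0"

```text
clock: 47.48
tool_pos: [0.6543, 0.007, 0.2445]
orientation: [-179.2, -1.2, 63.2]
force: [0.0, 0.1, 8.0]
width: 0.0269
```

```bash
python3 -c "
from h import *
settle(2,1)"
```

```text
47.533 [0.6543 0.0069 0.2444] [-179.24   -1.2    63.16] [-0.7  0.2  2.5]
47.583 [0.6543 0.0069 0.2444] [-179.23   -1.2    63.15] [0.5 0.3 3.6]
```

>>> carry_out --pt "0 0 -3 0"

```text
clock: 47.67
tool_pos: [0.6539, 0.007, 0.2468]
orientation: [-179.2, -1.2, 63.2]
force: [-0.5, -0.3, -2.6]
width: 0.0268
```

```bash
python3 -c "
from h import *
settle(3,1)"
```

```text
47.717 [0.6543 0.0069 0.2479] [-179.24   -1.2    63.16] [ 0.3 -0.1 -2.7]
47.767 [0.6543 0.0069 0.2477] [-179.24   -1.21   63.16] [-0.6 -1.1 -2.3]
47.817 [0.6542 0.0069 0.2473] [-179.21   -1.2    63.16] [-0.3 -0.7 -2.4]
```

>>> carry_out --pt "0 0 4.5 0"

```text
clock: 47.9
tool_pos: [0.6546, 0.007, 0.2436]
orientation: [-179.3, -1.2, 63.2]
force: [-1.4, 0.1, 13.8]
width: 0.0268
```

```bash
python3 -c "
from h import *
settle(2,1)"
```

```text
47.95 [0.6546 0.007  0.2429] [-179.29   -1.22   63.16] [-0.8  0.3  0.7]
48.0 [0.6544 0.007  0.2428] [-179.25   -1.21   63.16] [ 0.9 -0.2  0.6]
```

Down 1.6 mm. Next tap.

>>> carry_out --pt "0 0 -3 0"

```text
clock: 48.08
tool_pos: [0.6539, 0.007, 0.2448]
orientation: [-179.2, -1.2, 63.2]
force: [-0.9, 0.7, -2.5]
width: 0.0268
```

```bash
python3 -c "
from h import *
settle(3,0);go(.654,.007,.24)"
```

```text
t 48.23 pos [0.6542 0.0069 0.2455] rpy [-179.22   -1.2    63.16] F [ 0.6 -0.1 -2.1] w 0.0267 | delta [-0.2 -0.2  5.5] turn 0 rows 0.1
```

>>> carry_out --pt "0 0 4.8 0"

```text
clock: 48.32
tool_pos: [0.6549, 0.007, 0.2419]
orientation: [-179.3, -1.2, 63.2]
force: [-1.5, 0.3, 24.6]
width: 0.0267
```

```bash
python3 -c "
from h import *
settle(2,1)"
```

```text
48.367 [0.6551 0.007  0.2416] [-179.37   -1.25   63.16] [0.2 0.5 2.7]
48.417 [0.6549 0.0069 0.2416] [-179.35   -1.23   63.16] [ 0.6 -0.4  3. ]
```

>>> carry_out --pt "0 0 -3 0"

```text
clock: 48.5
tool_pos: [0.6545, 0.0069, 0.2437]
orientation: [-179.3, -1.2, 63.2]
force: [-0.1, -1.2, -3.3]
width: 0.027
```

```bash
python3 -c "
from h import *
settle(3,0);go(.654,.007,.24)
shot('y1',[((.6499,.0061,.088),.0205)],box=(280,140,80,90),f=7)"
```

```text
t 48.65 pos [0.6547 0.0069 0.2442] rpy [-179.31   -1.23   63.16] F [ 0.3  0.9 -2.3] w 0.0271 | delta [-0.3 -0.6  4.2] turn 0 rows 0.1
```

View pics/y1.png

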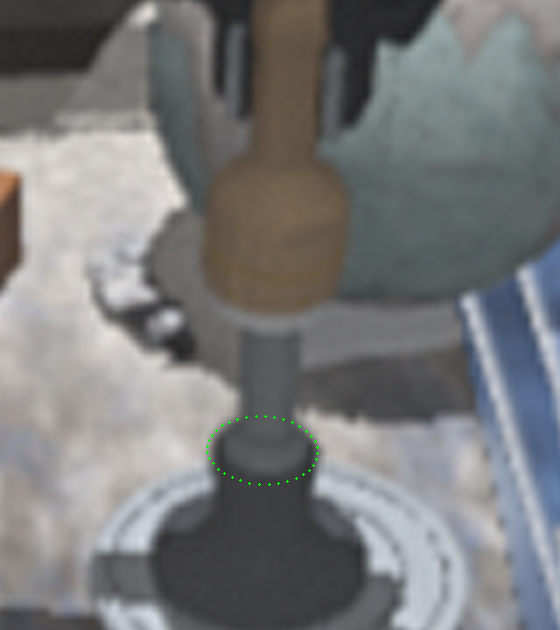

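>>> carry_out --pt "0 0 4.6 0"

```text
clock: 48.78
tool_pos: [0.6553, 0.007, 0.2407]
orientation: [-179.4, -1.3, 63.2]
force: [-3.5, 2.3, 31.5]
width: 0.0267
```

```bash
python3 -c "
from h import *
settle(2,1)"
```

```text
48.833 [0.6554 0.0071 0.241 ] [-179.43   -1.29   63.17] [-1.1  0.3  6.4]
48.883 [0.6553 0.0071 0.241 ] [-179.42   -1.27   63.17] [-0.9  0.1  5.6]
```

>>> carry_out --pt "0 0 -3 0"

```text
clock: 48.97
tool_pos: [0.655, 0.0071, 0.2435]
orientation: [-179.4, -1.3, 63.2]
force: [-1.0, 0.0, -4.0]
width: 0.0267
```

```bash
python3 -c "
from h import *
settle(3,0);go(.654,.007,.24)"
```

```text
t 49.12 pos [0.6552 0.007  0.2437] rpy [-179.41   -1.27   63.17] F [ 0.2  0.1 -2.5] w 0.0269 | delta [-0.7 -1.   3.7] turn 0 rows 0.1
```

>>> carry_out --pt "0 0 4.2 0"

```text
clock: 49.2
tool_pos: [0.6558, 0.0071, 0.2407]
orientation: [-179.5, -1.3, 63.2]
force: [-4.6, 2.7, 30.0]
width: 0.0268
```

```bash
python3 -c "
from h import *
settle(2,1)"
```

```text
49.25 [0.656  0.0073 0.2409] [-179.53   -1.34   63.17] [-0.6  1.4  6.6]
49.3 [0.6559 0.0073 0.241 ] [-179.53   -1.33   63.18] [-1.6  1.1  6.1]
```

>>> carry_out --pt "0 0 -25 0" --pt "-12 -3 -15 0" --pt "-32 -7 0 0" --pt "-40 -8 0 0" --pt "-40 -8 0 0" --pt "-40 -8 0 0" --pt "-40 -7.5 0 0" --pt "-36 -6.5 0 0" --pt "-24 -4.5 0 0" --pt "-12 -2 0 0"

```text
clock: 50.13
tool_pos: [0.4717, -0.2223, 0.2712]
orientation: [-179.3, -1.2, 63.6]
force: [0.2, -0.4, -2.2]
width: 0.027
```

```bash
python3 -c "
from h import *
settle(4,0);go(.4705,-.2289,.15)
shot('z1',[],box=(240,110,130,140),f=4)"
```

```text
t 50.33 pos [ 0.474  -0.22    0.2715] rpy [-179.32   -1.26   63.7 ] F [-0.2  0.3 -3.1] w 0.027 | delta [-12.2   2.2 121.2] turn 0 rows 2.9
```

View pics/z1.png

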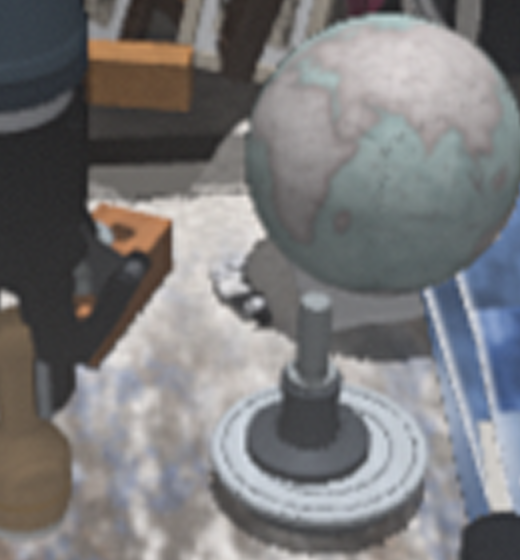

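>>> carry_out --pt "-8 1 38 0" --pt "-4 0 36 0"

```text
clock: 50.55
tool_pos: [0.476, -0.2308, 0.2045]
orientation: [179.7, -1.1, 64.0]
force: [-0.1, 0.2, -3.6]
width: 0.0267
```

```bash
python3 -c "
from h import *
settle(5,0);go(.4695,-.2285,.15)"
```

```text
t 50.8 pos [ 0.476  -0.2305  0.2059] rpy [179.77  -1.12  63.97] F [ 0.4 -0.7 -3. ] w 0.0268 | delta [-2.1 -7.  55.9] turn 0 rows 1.4
```

>>> carry_out --pt "-1 -5 40 0"

```text
clock: 50.88
tool_pos: [0.4781, -0.2329, 0.1755]
orientation: [178.7, -0.9, 64.1]
force: [2.1, -2.3, -1.6]
width: 0.0267
```

```bash
python3 -c "
from h import *
settle(4,0)"
```

>>> carry_out --pt "-1 -3 38 0"

```text
clock: 51.17
tool_pos: [0.4759, -0.2322, 0.1384]
orientation: [178.7, -0.9, 64.1]
force: [4.1, -2.1, -1.4]
width: 0.0268
```

```bash
python3 -c "
from h import *
settle(4,0);go(.4695,-.2285,.098)"
```

```text
t 51.37 pos [ 0.4701 -0.2278  0.1309] rpy [179.71  -1.12  64.02] F [ 0.4 -0.5 -1.7] w 0.0268 | delta [-1.5 -0.4 32.9] turn 0 rows 0.8
```

>>> carry_out --pt "0 0 31 0"

```text
clock: 51.45
tool_pos: [0.4758, -0.2314, 0.1075]
orientation: [178.9, -0.9, 64.0]
force: [2.2, -1.7, -1.7]
width: 0.0267
```

```bash
python3 -c "
from h import *
settle(5,0);go(.4695,-.2285,.092)"
```

```text
t 51.7 pos [ 0.4716 -0.2282  0.102 ] rpy [179.56  -1.09  64.02] F [ 0.9  0.2 -2.1] w 0.0268 | delta [-1.4 -1.8 10. ] turn 0 rows 0.2
```

>>> carry_out --pt "0 0 7 0"

```text
clock: 51.78
tool_pos: [0.4735, -0.2295, 0.0979]
orientation: [179.3, -1.0, 64.0]
force: [0.9, -0.6, -2.5]
width: 0.0266
```

```bash
python3 -c "
from h import *
settle(3,1)"
```

```text
51.833 [ 0.4729 -0.229   0.0963] [179.37  -1.04  64.02] [-0.9  0.6 -3.4]
51.883 [ 0.4724 -0.2286  0.0959] [179.46  -1.06  64.02] [-0.7 -0.5 -3.9]
51.933 [ 0.4721 -0.2284  0.0958] [179.51  -1.07  64.02] [-0.3  0.4 -2.6]
```

>>> carry_out --pt "0 0 2.5 0"

```text
clock: 52.02
tool_pos: [0.4726, -0.2287, 0.094]
orientation: [179.4, -1.1, 64.0]
force: [0.1, 0.3, -2.2]
width: 0.0267
```

```bash
python3 -c "
from h import *
settle(2,1)"
```

```text
52.067 [ 0.4723 -0.2285  0.0934] [179.47  -1.06  64.02] [-0.8  0.3 -3.2]
52.117 [ 0.4722 -0.2284  0.0933] [179.5   -1.07  64.02] [ 0.4 -0.4 -3. ]
```

>>> carry_out --pt "0 0 1.3 0"

```text
clock: 52.2
tool_pos: [0.4723, -0.2284, 0.0922]
orientation: [179.5, -1.1, 64.0]
force: [-0.2, 1.2, -2.6]
width: 0.0265
```

```bash
python3 -c "
from h import *
settle(2,1)"
```

```text
52.25 [ 0.4723 -0.2284  0.0921] [179.48  -1.07  64.03] [-0.7  0.3 -0.9]
52.3 [ 0.4723 -0.2284  0.0922] [179.49  -1.07  64.02] [ 0.6 -0.8 -1.3]
```

>>> carry_out --pt "0 0 0.6 0"

```text
clock: 52.38
tool_pos: [0.4725, -0.2285, 0.0921]
orientation: [179.5, -1.1, 64.0]
force: [-2.8, 1.3, 6.7]
width: 0.0271
```

>>> carry_out --pt "0 0 0 0" --pt "0 0 0 0" --pt "0 0 0 0" --pt "0 0 0 0" --pt "0 0 0 0" --claw 100

```text
clock: 52.8
tool_pos: [0.4734, -0.2293, 0.0929]
orientation: [179.3, -1.0, 64.0]
force: [-0.7, -0.8, -0.1]
width: 0.0843
```

>>> carry_out --pt "0 0 -20 0" --pt "0 0 -35 0" --pt "0 0 -38 0" --pt "10 2 -25 0" --pt "28 6 -10 0" --pt "38 8 0 0" --pt "40 8 0 0" --pt "40 8 0 0" --pt "40 8 0 0" --pt "34 7 0 0" --pt "24 5 0 0" --pt "12 2 0 0"

```text
clock: 53.8
tool_pos: [0.6427, -0.0098, 0.2346]
orientation: [179.1, -1.1, 63.5]
force: [-1.1, 0.3, 0.0]
width: 0.0853
```

```bash
python3 -c "
from h import *
settle(4,0);go(.6525,.0075,.18)
cv2.imwrite('pics/zz.png',robot.camera('side'))"
```

```text
t 54.0 pos [ 0.6407 -0.0132  0.2342] rpy [179.16  -1.04  63.36] F [ 0.8 -0.2 -0.1] w 0.0857 | delta [22.8  0.5 54.6] turn 0 rows 1.4
```

View pics/zz.png

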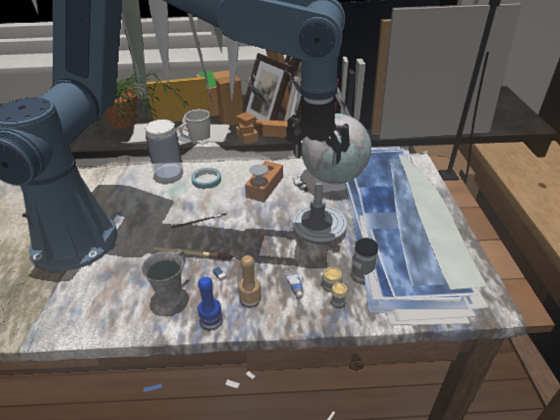

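>>> carry_out --pt "22 1 38 0"

```text
clock: 54.13
tool_pos: [0.6551, 0.0002, 0.2063]
orientation: [178.4, -1.2, 63.1]
force: [2.2, -0.0, 1.0]
width: 0.0854
```

```bash
python3 -c "
from h import *
settle(4,0);go(.6536,.007,.12)"
```

```text
t 54.33 pos [0.6505 0.0037 0.1975] rpy [179.29  -0.97  63.22] F [ 0.6 -0.1  0.3] w 0.0853 | delta [ 3.1  0.3 77.5] turn 0 rows 1.9
```

>>> carry_out --pt "0 0 34 0"

```text
clock: 54.42
tool_pos: [0.6563, 0.0017, 0.1724]
orientation: [178.4, -1.2, 63.2]
force: [1.5, -1.7, 1.6]
width: 0.0855
```

```bash
python3 -c "
from h import *
settle(4,0);go(.6536,.007,.12);shot('z2',[],box=(270,110,110,130),f=4)"
```

```text
t 54.62 pos [0.6508 0.0029 0.1645] rpy [179.31  -0.96  63.15] F [0.3 0.  1. ] w 0.0853 | delta [ 4.2  0.1 44.6] turn 0 rows 1.1
```

View pics/z2.png

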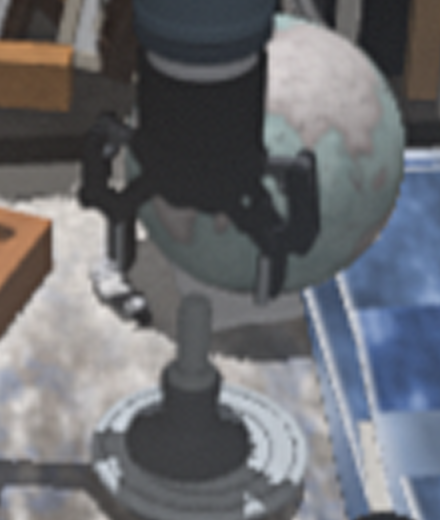

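>>> carry_out --pt "4 0 30 0"

```text
clock: 54.75
tool_pos: [0.6593, 0.005, 0.1444]
orientation: [178.4, -1.2, 63.1]
force: [1.9, -0.2, 1.5]
width: 0.0856
```

```bash
python3 -c "
from h import *
settle(4,0);go(.6536,.007,.12)"
```

```text
t 54.95 pos [0.6542 0.0067 0.1368] rpy [179.18  -0.99  63.17] F [-0.5  0.1 -0.7] w 0.0855 | delta [-0.2 -0.9 16.8] turn 0 rows 0.4
```

>>> carry_out --pt "0 0 13 0"

```text
clock: 55.03
tool_pos: [0.6571, 0.0062, 0.1281]
orientation: [178.8, -1.1, 63.2]
force: [0.7, -0.1, 1.0]
width: 0.0853
```

```bash
python3 -c "
from h import *
settle(4,0);go(.6536,.007,.12)"
```

```text
t 55.23 pos [0.6543 0.0067 0.1239] rpy [179.2   -0.99  63.17] F [ 0.2  0.1 -0.4] w 0.0851 | delta [-0.2 -0.8  3.9] turn 0 rows 0.1
```

>>> carry_out --pt "0 0 0 0" --pt "0 0 0 0" --pt "0 0 0 0" --pt "0 0 0 0" --pt "0 0 0 0" --pt "0 0 0 0" --claw 0 --squeeze 90

```text
clock: 55.73
tool_pos: [0.6548, 0.0069, 0.1259]
orientation: [179.1, -1.0, 63.2]
force: [-2.5, 0.6, 0.8]
width: 0.0195
```

```bash
python3 -c "
from h import *
settle(2,1)"
```

```text
55.783 [0.6548 0.0069 0.1259] [179.13  -1.02  63.19] [-3.6  0.9  2.9]
55.833 [0.6548 0.0069 0.1259] [179.13  -1.02  63.19] [-4.6  2.1  2.8]
```

>>> carry_out --pt "0 0 -10 0"

```text
clock: 55.92
tool_pos: [0.6524, 0.0072, 0.1327]
orientation: [179.4, -0.9, 63.2]
force: [-1.3, 0.7, -11.0]
width: 0.0195
```

```bash
python3 -c "
from h import *
settle(4,1)"
```

```text
55.967 [0.6536 0.007  0.1358] [179.28  -0.96  63.2 ] [ 0.6  0.4 -6.6]
56.017 [0.6545 0.0068 0.136 ] [179.13  -1.01  63.2 ] [ 0.8  0.8 -8. ]
56.067 [0.6545 0.0067 0.1356] [179.13  -1.01  63.19] [-0.  -0.3 -9. ]
56.117 [0.6543 0.0067 0.1352] [179.17  -1.    63.19] [-0.4 -0.4 -8.8]
```

>>> carry_out --pt "0 0 -10 0"

```text
clock: 56.2
tool_pos: [0.652, 0.0069, 0.1422]
orientation: [179.5, -0.9, 63.2]
force: [-1.0, 0.1, -10.9]
width: 0.0193
```

```bash
python3 -c "
from h import *
settle(4,1);shot('z3',[((.66,.003,.03),.073)],box=(270,130,110,120),f=4);go(.664,.004,.13)"
```

```text
56.25 [0.6535 0.0067 0.1457] [179.27  -0.96  63.19] [ 1.2 -0.5 -6. ]
56.3 [0.6546 0.0065 0.1463] [179.09  -1.02  63.19] [ 1.7  0.3 -7.6]
56.35 [0.6547 0.0065 0.146 ] [179.07  -1.03  63.19] [-0.6  0.1 -8.2]
56.4 [0.6544 0.0065 0.1456] [179.11  -1.02  63.19] [-0.8 -0.1 -9.2]
t 56.45 pos [0.6542 0.0066 0.1453] rpy [179.15  -1.01  63.19] F [ 1.1 -0.6 -9.5] w 0.0196 | delta [ 1.9  9.7 15.5] turn 0 rows 0.4
```

View pics/z3.png

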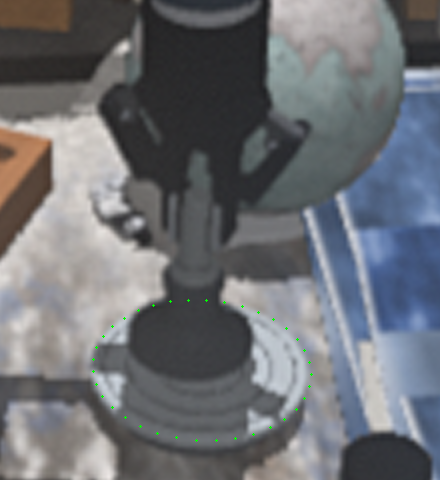

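>>> carry_out --pt "1.9 9.5 0 0"

```text
clock: 56.53
tool_pos: [0.6618, 0.0047, 0.1447]
orientation: [179.3, -1.0, 63.2]
force: [0.8, 0.2, -8.7]
width: 0.0196
```

```bash
python3 -c "
from h import *
settle(4,0);go(.664,.004,.13)"
```

```text
t 56.73 pos [0.6633 0.0039 0.1452] rpy [179.18  -0.99  63.18] F [-0.2 -0.8 -8.7] w 0.019 | delta [ 0.1  0.4 15.2] turn 0 rows 0.4
```

>>> carry_out --pt "0 0 11 0"

```text
clock: 56.82
tool_pos: [0.6649, 0.004, 0.1363]
orientation: [179.0, -1.1, 63.2]
force: [1.3, -0.8, -7.3]
width: 0.0197
```

```bash
python3 -c "
from h import *
settle(5,1)"
```

```text
56.867 [0.6629 0.0042 0.1321] [179.23  -0.99  63.17] [ -1.6  -0.6 -11.5]
56.917 [0.6617 0.0045 0.1316] [179.42  -0.92  63.18] [-1.   0.3 -9.9]
56.967 [0.6618 0.0044 0.1321] [179.41  -0.93  63.18] [-0.4  1.5 -9. ]
57.017 [0.6624 0.0043 0.1328] [179.33  -0.95  63.18] [-0.1  0.6 -8.5]
57.067 [0.6629 0.0043 0.1335] [179.26  -0.97  63.18] [-0.1  0.  -8.4]
```

>>> carry_out --pt "0 0 4 0"

```text
clock: 57.15
tool_pos: [0.6639, 0.0042, 0.1306]
orientation: [179.1, -1.0, 63.2]
force: [0.3, 0.1, -8.0]
width: 0.0196
```

```bash
python3 -c "
from h import *
settle(4,1)"
```

```text
57.2 [0.663  0.0043 0.129 ] [179.25  -0.98  63.18] [  0.4   0.1 -11.5]
57.25 [0.6626 0.0044 0.1288] [179.31  -0.96  63.18] [-0.2 -1.  -8.8]
57.3 [0.6626 0.0044 0.129 ] [179.31  -0.96  63.18] [  0.2   0.6 -10.2]
57.35 [0.6628 0.0044 0.1293] [179.29  -0.97  63.19] [-0.5  0.4 -8.9]
```

Rest height ≈ .1259. Ease down.

>>> carry_out --pt "0 0 2 0"

```text
clock: 57.43
tool_pos: [0.6633, 0.0043, 0.1279]
orientation: [179.2, -1.0, 63.2]
force: [-0.1, 0.1, -8.6]
width: 0.0195
```

```bash
python3 -c "
from h import *
settle(3,1)"
```

```text
57.483 [0.663  0.0044 0.1271] [179.27  -0.97  63.18] [-0.7  0.4 -9.1]
57.533 [0.6627 0.0044 0.127 ] [179.3   -0.96  63.18] [-0.3 -0.6 -9.6]
57.583 [0.6627 0.0044 0.1271] [179.3   -0.96  63.18] [-1.2  0.5 -9.3]
```

>>> carry_out --pt "0 0 1.2 0"

```text
clock: 57.67
tool_pos: [0.663, 0.0044, 0.1262]
orientation: [179.3, -1.0, 63.2]
force: [-0.8, 1.0, -4.6]
width: 0.0196
```

```bash
python3 -c "
from h import *
settle(3,1)"
```

```text
57.717 [0.6629 0.0044 0.1261] [179.28  -0.97  63.18] [-0.4  0.  -8.4]
57.767 [0.6629 0.0044 0.1262] [179.28  -0.97  63.18] [-0.4  0.3 -7.8]
57.817 [0.6629 0.0044 0.1261] [179.28  -0.97  63.19] [-0.5  0.2 -7.3]
```

>>> carry_out --pt "0 0 0.8 0"

```text
clock: 57.9
tool_pos: [0.663, 0.0045, 0.1261]
orientation: [179.3, -1.0, 63.2]
force: [-4.2, 1.9, -1.0]
width: 0.0196
```

```bash
python3 -c "
from h import *
settle(2,1)"
```

```text
57.95 [0.663  0.0045 0.1261] [179.27  -0.98  63.19] [-2.4  0.7 -4.2]
58.0 [0.663  0.0045 0.126 ] [179.27  -0.97  63.19] [-3.9  0.5 -2.1]
```

>>> carry_out --pt "0 0 0.6 0"

```text
clock: 58.08
tool_pos: [0.663, 0.0046, 0.126]
orientation: [179.3, -1.0, 63.2]
force: [-3.1, 0.7, -2.3]
width: 0.0196
```

```bash
python3 -c "
from h import *
settle(2,1)"
```

```text
58.133 [0.663  0.0045 0.1261] [179.26  -0.97  63.2 ] [-3.9  0.7 -0.2]
58.183 [0.663  0.0045 0.1261] [179.26  -0.98  63.2 ] [-5.  -0.4 -0.5]
```

Set down. Release and rise.

>>> carry_out --pt "0 0 0 0" --pt "0 0 0 0" --pt "0 0 0 0" --pt "0 0 0 0" --pt "0 0 0 0" --claw 100

```text
clock: 58.6
tool_pos: [0.668, 0.0033, 0.1307]
orientation: [178.5, -1.2, 63.2]
force: [0.1, -0.5, -0.1]
width: 0.0783
```

>>> carry_out --pt "0 0 -20 0" --pt "0 0 -30 0" --pt "0 0 -35 0" --pt "0 0 -25 0" --pt "-30 0 -5 0" --pt "-38 0 0 0" --pt "-38 0 0 0" --pt "-25 0 0 0" --pt "-10 0 0 0"

```text
clock: 59.35
tool_pos: [0.6025, -0.1256, 0.2519]
orientation: [177.9, -1.2, 63.6]
force: [0.0, -0.5, 0.0]
width: 0.0852
```

```bash
python3 -c "
from h import *
settle(4,0);go(.66,0,.2)
z=.03
shot('f1',[((.66,.003,.03),.073),((.659,.004,.03),.042),((.659,.004,.088),.0205)],box=(180,110,190,145),f=4)
cv2.imwrite('pics/f1top.png',robot.camera('top'))"
```

```text
t 59.55 pos [ 0.6037 -0.1222  0.2512] rpy [177.99  -1.33  63.71] F [0.4 0.2 0.1] w 0.0855 | delta [133.3  -5.6  54.2] turn 0 rows 3.5
```

View pics/f1.png

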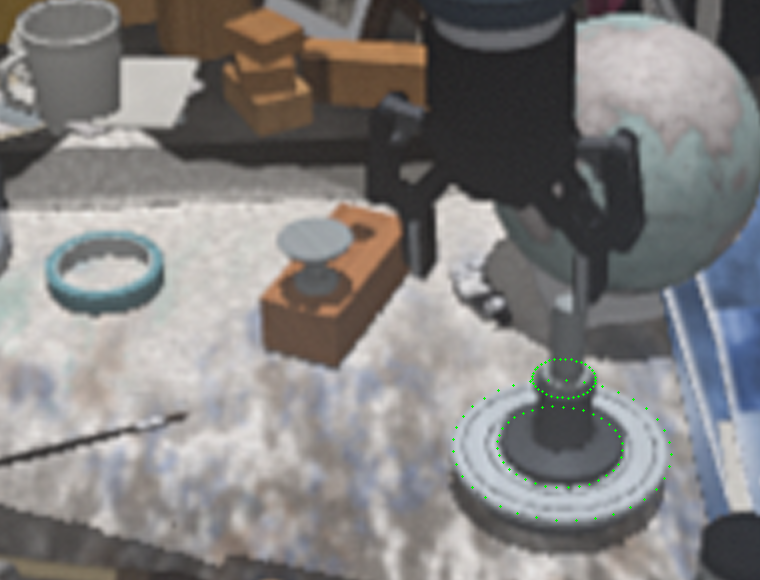

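View pics/f1top.png

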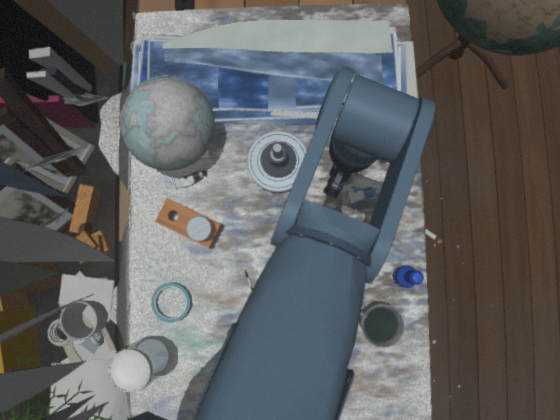

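```bash
python3 -c "
from h import *
print(robot.sign_off(), robot.read_state()['clock'])"
```

```text
the job is handed in; nothing more can be done
the job is handed in; nothing more can be done
```

The stand is assembled and standing on the turntable, and I handed the job in at about 60 s. It did not go in the order asked: the foot came off once, and I did the final driving with the foot on the turntable.

**What happened:**
- I set the plain spindle lightly in the socket on the table and drove it home with the wooden mallet, leaving the blue look-alike alone. I then stood the mallet back upright.
- While I held the stand over the turntable, some quick up-and-down moves I made to level the tool pulled the taper apart. The foot dropped a few centimetres onto the plate and landed upright.
- I set the spindle back in lightly and let go, fetched the mallet and drove it home again there. I stood the mallet back near its spot, then lifted the stand by its spindle about 2 cm, moved it about 9 mm towards the plate's centre and set it down gently.

**Last checks:**
- **Fit:** in the images the collar is down on the boss, and the last two taps stopped at the same height. The re-driven stand lifted whole, at about 9 N.
- **Placement:** the whole foot is on the plate, close to its centre.
- **Other things:** the saucer spindle is still in the rack. The mallet was last seen standing upright at 54 s; the arm hid it in the final top view. The painter's things that I could see had not moved.
- **Robot:** the gripper was open and touching nothing.

**Against the limits:**
- Tap force was sampled only at intervals. The highest was about 43 N, in the first driving, against the 60 N bruising limit. In the second driving it was about 34 N, and several taps went over the 20 N suggested.
- The drop, and driving the taper home the second time on the turntable, are departures from the task as asked.

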